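# Weigh a cast yoke on the spring-scale stand

### The arm

A 7-joint arm with a two-finger parallel gripper is mounted at the origin on the work surface. World frame = base frame: x ahead of the robot, y to its left, z up, the work surface at z = 0. Lengths are in m, angles in rad, forces in N, time in s.
With the tool pointing down it reaches from about 0.425 to 0.925 m from the base axis. Payload 6.8 kg.
Tool frame: the origin (TCP) lies between the finger pads; the fingertips stand r.tcp_to_tips ahead of it and the grasp point (between the pads) lies 3 mm ahead of it (r.tcp_to_tips is the distance from the TCP to the fingertips, in m); z points along the fingers, y is the line along which they close (so a half turn about z gives the same grasp; the last joint's range is limited). The gripper opens to 85 mm and grips with 20 to 120 N. Pads are 22 mm wide; open, the fingers measure 114 mm over their backs; the gripper's body (76 mm by 85 mm) begins 54 mm behind the grasp point. The pads swing forward as they close: fully open they stand 13 mm farther back than shut.
Start: joints at [1.081, 0.477, 0.022, 1.555, -0.011, 1.109, -0.083], TCP at [0.252, -0.626, 0.253] pointing down, gripper open.
Joint ranges: [-2.96, 2.96], [-0.34, 2.1], [-1.41, 1.46], [0.24, 2.44], [-1.37, 4.51], [0.17, 1.92], [-2.96, 2.96]. Speed limits (rad/s): [2.39, 2.39, 3.14, 3.14, 3.14, 3.14, 3.14].

### API

Orientations are given as a rotation vector (axis times angle).
In Python, from bench import r gives the robot as it stands. The module is installed in compiled form; this text tells all that it offers.
- The arm moves only by the tool step_arm, never from a script. Its argument "moves" is a list of rows, each an object of numbers: "rx", "ry", "rz": the turn, a rotation vector about the tool's x, y, z in degrees; "dx", "dy", "dz": the shift along the tool's x, y, z in mm; "gripper": the opening, from -1 (shut) to 1 (fully open). In form: [{"rx": .., "ry": .., "rz": .., "dx": .., "dy": .., "dz": .., "gripper": ..}, ...]. A call has 1 to 20 rows; each row shifts and turns the commanded pose from where the row before left it, along the tool's axes as they then stand; what a row does not reach is not made up. A row lasts 1/8 s, in which the tool goes at most 62.5 mm and 10.7 degrees, less where a joint would pass 70% of its speed; a pose out of reach is approached as far as the arm can. A call is refused whole if a number of a shift passes 62.5 or a number of a turn 10.7, either way. A call with a gripper value outside its range is refused whole. The fingers move at their own pace and stop on an object; "grip_force" is the grip in N (left out, the last holds). Time passes only in rows, so rows that do not move let the fingers close. It gives the time, the measured TCP pose, the force, the opening and the grip force at its end, in the units of the state.
- r.get_obs(): the state, without advancing time (a new reading comes with each control period).
- r.grab_frame(name): name is "side" or "top"; returns the picture (420x560x3 uint8, blue, green, red); there is no depth.
- r.camera_info(name): a dict with "mtx" (3x3 intrinsics, pixels), "rvec" (rotation vector, rad) and "tvec" (3), from world to camera coordinates, as OpenCV has them. Camera axes: x right, y down, z forward; pixel columns grow to the right and rows downward; lengths in m; the calibration is good to about 2 mm. A picture is of the moment at which its call begins. camera_info takes no time and is no camera call.
- r.hand_in(): hands the job in; it is judged then, once.
The state is a dict: "clock": time; "joints": joint angles; "qvel": joint speeds; "tau": joint torques, N m; "tcp_pos": TCP position; "orientation": TCP orientation; "contact_force": force on the tool from outside, world axes, zero at the start; "moment": the same for the moment, N m; "grip_width": finger opening in m; "gripper_force": force on a finger pad.
Only numpy, scipy, OpenCV 4.12 (cv2) and the standard library are available. Lean on these libraries where they do the work, as an engineer would, in place of code of your own. Each camera call takes 0.05 s, during which the arm holds its last target. There are 200 camera calls.

### The job

Hang the green yoke by its steel eye on the hook of the spring scale and let the scale take the weight gradually, so that the scale never jerks, is never overloaded and the hook is not shoved. Once the yoke hangs free and still, slide the blue marker along the rule until its tip is level with the red pointer, and leave everything hanging at rest. Do not disturb the other things on the bench.

Things in the scene. Friction and masses are not known exactly. Their poses are not given: they have to be found in the camera images.
- stand: Scale stand, fixed to the bench: black base 24 mm high, two columns 580 mm tall standing 65 mm behind the hook, crosshead on top, white upright rule left of the scale. Origin on the bench straight below the hook; x points level from its front (hook's open tip and marker's grip, on the robot's side) to its back, y to its left, where the rule is, z up.
- scale_bottom (a point): Centre of the lower end of the scale's tube (31 mm diameter, 165 mm long, upright above the hook), 353 mm above the bench. The tube hangs on a pin 560 mm above the bench and can swing a little fore and aft (about the stand's y).
- scale_rod (a joint): Extension of the spring scale in m: 0 unloaded, grows as the hook is pulled down; 60 N per metre; the scale is overloaded from about 0.115. It is lightly damped, and jerks if let go while the hand still carries, or pulls down, more than about 0.3 N.
- hook_seat (a point): Lowest point of the hook's inner (upper) surface, where the eye comes to rest; 283 mm above the bench when unloaded. The hook is 6 mm round wire bent in the stand's x-z plane, its open tip at the front (-x). The wire's underside is 6 mm below the seat; the back of the hook rises 10.5 mm behind the seat and curves over to the rod. Axes as the stand's.
- hook_tip (a point): Top of the hook's open tip, 13 mm in front of and 13 mm above the seat. About 17 mm of free room lies between the tip and the back of the hook; the eye's top bar (8 mm) goes down in there.
- pointer_tip (a point): Left end of the red pointer bar, 3 mm thick, which rides on the scale's rod and sticks out 98 mm to the left of it; 44 mm above the seat. Axes as the stand's.
- marker (a joint): Height of the blue marker on its rule, in m: 0 lowest, 0.25 highest, grows upwards. Friction of about 2.5 N holds it wherever it is left.
- marker_tip (a point): Tip of the blue marker's small blade, 3 mm thick, on its right side next to the red pointer; to be made level with pointer_tip. Its height over the bench is 0.100 m + marker.
- marker_grip (a point): Point for gripping the marker, on its tongue: a blue bar 12 mm wide (stand's y) and 22 mm high that sticks out 56 mm to the front; this point is 9 mm from the tongue's front end, at mid height, level with marker_tip, 45 mm in front of the marker's block. Axes as the stand's.
- yoke: Green cast yoke, 0.18 to 0.62 kg, standing on its round foot (48 mm diameter; hub 36 mm). Origin: centre of the foot's underside; x along its two equal arms, z up; 197 mm long, 94 mm high, both ends alike. Arms: bar 16 mm wide, 18 mm high, its middle 37 mm above the origin, clear from x = 20 to 72 mm; end bosses 25 mm diameter, 24 mm high. Hangs level by its eye.
- yoke_eye (a point): Top of the hole of the yoke's steel eye (underside of its top bar), 85 mm above the yoke's origin; it rests on hook_seat when hung. The eye is 8 mm round bar, hole 28 mm in diameter with its axis along the yoke's x, hole centre 72 mm above the origin. Axes as the yoke's.
- wire_clamp: Aluminium wire clamp, 70 x 64 x 46 mm, a bystander, origin under its middle.
- telescope: Black reading telescope on a round three-footed base, 124 mm diameter, 260 mm tall, a bystander, origin under its middle.
- weight_a: Brass slotted weight, 44 mm diameter, 16 mm high, a bystander.
- weight_b: Brass slotted weight, 36 mm diameter, 12 mm high, a bystander.
- caliper: Steel caliper, 200 mm long, lying flat, a bystander.
- driver: Red-handled screwdriver, 160 mm long, a bystander.
Mind the look-alikes: they are no part of the job. Of the things that look like the yoke, take the one that is farthest to the robot's right at the start.

How it is judged:
On the way:
1. the yoke hangs free and still from the hook, untouched, the marker not yet moved (distance between yoke_eye and hook_seat below 0.007 m and value of joint scale_rod above 0.02 m and contact force between yoke and the fingers below 0.05 N and linear speed of yoke below 0.02 m/s and velocity of joint scale_rod between -0.01 and 0.01 m/s and distance of marker_tip from where it was at the start of the episode below 0.01 m), for 0.6 s.
At the end, for the whole second after the job is handed in: the yoke hangs level (within 0.2 rad) by its eye in the seat of the scale's hook (within 7 mm), at rest (below 20 mm/s), its weight stretching the scale by more than 20 mm, and the marker's tip is within 4 mm of the height of the pointer's tip (distance between yoke_eye and hook_seat below 0.007 m and value of joint scale_rod above 0.02 m and angle between yoke's own z axis and vertical below 0.2 rad and linear speed of yoke below 0.02 m/s and z of marker_tip in the frame of pointer_tip between -0.004 and 0.004 m); the robot touches nothing.
It fails at once if the scale is jerked: its rod moves faster than 0.10 m/s (velocity of joint scale_rod above 0.1 m/s or velocity of joint scale_rod below -0.1 m/s).
It fails at once if the scale is overloaded: pulled beyond 115 mm (value of joint scale_rod above 0.115 m).
It fails at once if the hook is shoved: more than 12 N between the yoke and the scale or its stand (contact force between yoke and stand above 12 N).
It fails at once if a bystander is moved by more than 20 mm (distance of any of wire_clamp, telescope, weight_a, weight_b, caliper, driver from where it was at the start of the episode above 0.02 m).
It also fails if it takes over 72 s, if anything falls off the work surface, if the arm or the gripper's body presses on something with over 40 N, if the wrist force passes 120 N, or if a joint passes its speed limit or range.

## Working session

There is one attempt and no reset: what is moved stays moved. The work goes in short steps, Python scripts to look and compute and a tool call to move; the robot and the scene stay as the last step left them, time stands still between calls to the robot, and variables do not carry over. Pictures are saved under pics/ and viewed, at most 10 in all, crops included, and the job is handed in when it is done.

Besides the shell and the picture viewer there is one more tool, called after "Request:" as name(argument=value, ...) on one line, values as JSON. step_arm: Moves the arm, as the interface text tells. Its arguments: {"type":"object","properties":{"moves":{"type":"array","items":{"type":"object","properties":{"rx":{"type":"number"},"ry":{"type":"number"},"rz":{"type":"number"},"dx":{"type":"number"},"dy":{"type":"number"},"dz":{"type":"number"},"gripper":{"type":"number"}}}},"grip_force":{"type":"number"}},"required":["moves"]}

```bash
mkdir -p pics
cat > h.py <<'E'
import numpy as np, cv2
from bench import r
def cam(n):
    c=r.camera_info(n); K=np.array(c["mtx"],float); R=cv2.Rodrigues(np.array(c["rvec"],float))[0]; t=np.array(c["tvec"],float).ravel(); return K,R,t
def ray(n,u,v):
    K,R,t=cam(n); d=R.T@np.linalg.solve(K,[u,v,1.]); return -R.T@t,d/np.linalg.norm(d)
def onz(n,u,v,z):
    o,d=ray(n,u,v); return o+d*(z-o[2])/d[2]
def tri(a,b):
    (o1,d1),(o2,d2)=ray("side",*a),ray("top",*b)
    s=np.linalg.lstsq(np.c_[d1,-d2],o2-o1,rcond=None)[0]
    p,q=o1+s[0]*d1,o2+s[1]*d2; return (p+q)/2,np.linalg.norm(p-q)
def proj(n,p):
    K,R,t=cam(n); q=K@(R@np.asarray(p,float)+t); return q[:2]/q[2]
E
python3 - <<'E'
from h import *
for n in("side","top"):
    im=r.grab_frame(n); cv2.imwrite(f"pics/{n}0.png",im)
    K,R,t=cam(n); print(n,-R.T@t,R[2],K[0,0])
print(r.get_obs(),r.tcp_to_tips)
E
```

```text
side [ 0.37710338 -1.03638725  1.38291257] [ 0.07618746  0.69913688 -0.71091708] 503.4490654730443
top [0.35536482 0.12711508 1.50432554] [ 0.11962119 -0.00774668 -0.99278938] 408.9923479306757
{'clock': 0.1, 'joints': array([ 1.08089322,  0.4777477 ,  0.02233793,  1.55635661, -0.01146659,
        1.10928737, -0.08309446]), 'qvel': array([ 0.00078412, -0.00040495,  0.00013926, -0.00364715, -0.00066087,
       -0.00093139,  0.00113504]), 'tau': array([ 4.39913711e-03, -5.97761893e+01,  1.61424547e+00, -2.81954563e+01,
        1.29027411e-02,  5.02833733e-03,  3.52323866e-05]), 'tcp_pos': array([ 0.25130204, -0.62593981,  0.25240082]), 'orientation': array([-3.08293154e+00, -5.95862969e-01,  7.27198809e-04]), 'contact_force': array([-0.62665802,  0.44765638,  0.0799093 ]), 'moment': array([-0.03093104,  0.03157699,  0.06516715]), 'gripper_force': 0.0, 'grip_width': 0.08583315884806907} 0.022
```

View pics/side0.png

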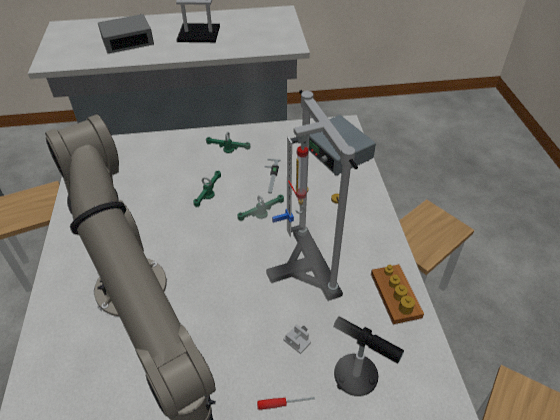

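View pics/top0.png

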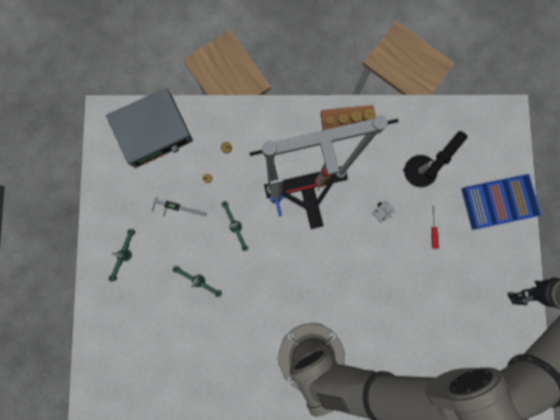

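The side view shows three green yokes, at (228,143), (208,188) and (262,208). The stand's scale is near (302,170), the marker near (283,217). In the top view the yoke farthest right is at (235,225). I'll zoom in on both.

Run:
```python
from h import *
for n,(x,y,w,h) in {"side":(190,85,170,127*1+25),"top":(195,110,200,150)}.items():
    im=cv2.imread(f"pics/{n}0.png")[y:y+h,x:x+w]; f=790/w if n=="top" else 595/h
    f=4 if n=="top" else 3.9
    cv2.imwrite(f"pics/{n}0z.png",cv2.resize(im,None,fx=f,fy=f,interpolation=cv2.INTER_CUBIC))
for n in("side","top"):
    im=cv2.imread(f"pics/{n}0.png"); hsv=cv2.cvtColor(im,cv2.COLOR_BGR2HSV)
    for c,lo,hi in(("green",(65,50,30),(95,255,255)),("red",(0,150,80),(6,255,255)),("blue",(105,150,80),(125,255,255))):
        m=cv2.inRange(hsv,lo,hi); k,l,s,ce=cv2.connectedComponentsWithStats(m)
        for i in range(1,k):
            if s[i,4]>15: print(n,c,s[i],ce[i].round(1), onz(n,*ce[i],.04).round(3) if c=="green" else "")
```

```text
side green [206 137  44  16 285] [227.5 144.1] [0.361 0.655 0.04 ]
side green [309 140  11  14  52] [313.7 146.2] [0.72  0.591 0.04 ]
side green [193 171  28  36 275] [207.1 189.9] [0.267 0.385 0.04 ]
side green [265 195  19  10  85] [275.8 199.9] [0.523 0.296 0.04 ]
side green [238 208  19  13  79] [244.9 213.7] [0.402 0.24  0.04 ]
side red [297 147  11   7  45] [302.1 149.9] 
side red [258 398  28  11 218] [271.4 402.8] 
side blue [273 209  20  13  94] [283.8 216.4] 
top green [138 151  25  13  77] [149.3 156.8] [0.719 0.587 0.04 ]
top green [168 203   8   5  30] [171.3 205. ] [0.541 0.501 0.04 ]
top green [222 202  13  21  77] [227.9 211.5] [0.516 0.298 0.04 ]
top green [231 224  16  26 117] [239.1 235.5] [0.43  0.257 0.04 ]
top green [109 230  25  51 278] [122.3 254.8] [0.363 0.67  0.04 ]
top green [173 267  22  14  85] [182.9 273.1] [0.298 0.454 0.04 ]
top green [196 275  25  21 134] [206.6 285.9] [0.253 0.37  0.04 ]
top red [287 184  29   9  68] [301.4 187.8] 
top red [432 228   6  20  97] [434.5 237.5] 
top blue [ 463  175   77   53 1641] [501.8 201.2] 
top blue [275 199   6  16  28] [277.8 205.2]
```

View pics/side0z.png

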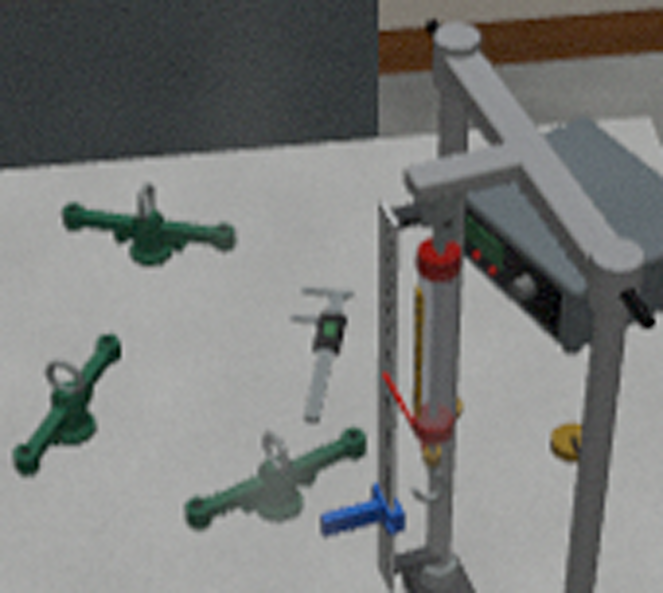

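View pics/top0z.png

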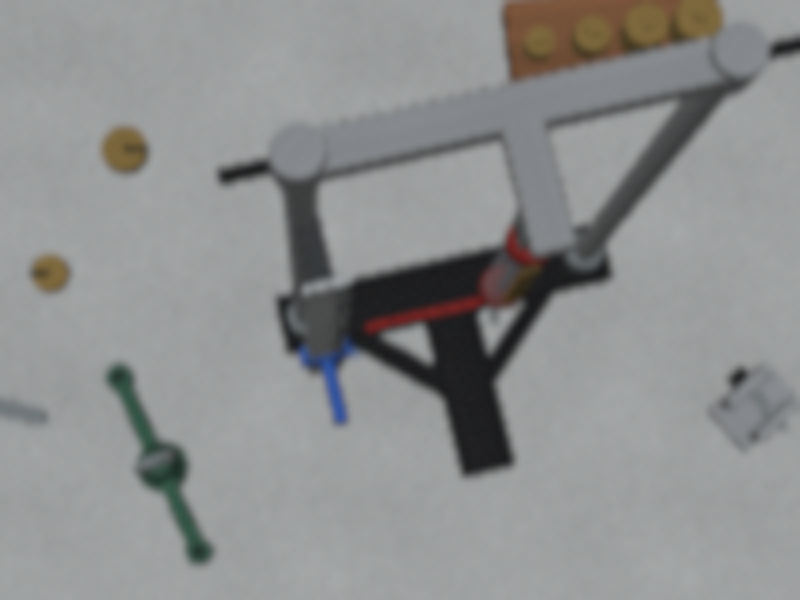

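Side zoom: yoke bosses at about (280,199) and (241,216), pointer tip (289,181), hook seat (299,212). Top zoom: pointer tip (287,191), tongue end (280,215). Next I triangulate these.

Run:
```python
from h import *
S=lambda x,y:(x/3.9+190-.37,y/3.9+85-.37)
T=lambda x,y:(x/4+195-.37,y/4+110-.37)
P={}
for k,a,b in (("bossF",(353,443),(119,377)),("bossN",(199,513),(199,551)),("eyetop",(273,437),(160,461)),
 ("ptr",(386,376),(367,327)),("colL",(458,38),(299,152)),("colR",(612,250),(740,48)),("hook",(424,497),(493,313)),
 ("tongue",(326,524),(340,421)),("colbaseL",None,(297,318)),("colbaseR",None,(586,257))):
    if a is None: print(k,onz("top",*T(*b),.024).round(4));continue
    p,e=tri(S(*a),T(*b)); P[k]=p; print(k,p.round(4),"gap",round(e,4))
for k in("bossF","bossN"):
    print(k)
b=P["bossF"]-P["bossN"]; print("yoke len",np.linalg.norm(b),"yaw",np.degrees(np.arctan2(b[1],b[0])),(P["bossF"]+P["bossN"])/2)
c=P["colL"]-P["colR"]; print("stand y dir",np.degrees(np.arctan2(c[1],c[0])),np.linalg.norm(c))
print(onz("top",*T(119,377),.049),onz("top",*T(199,551),.049), onz("top",*T(367,327),.327), onz("top",*T(340,421),.1))
```

```text
bossF [0.5433 0.3117 0.031 ] gap 0.0035
bossN [0.3866 0.2385 0.0306] gap 0.002
eyetop [0.4624 0.2678 0.0929] gap 0.0029
ptr [0.5429 0.0944 0.3203] gap 0.002
colL [0.5993 0.1399 0.5993] gap 0.0016
colR [ 0.656  -0.1113  0.6036] gap 0.0054
hook [ 0.5595 -0.0024  0.2796] gap 0.0026
tongue [0.4933 0.1126 0.1348] gap 0.0005
colbaseL [0.5998 0.1503 0.024 ]
colbaseR [ 0.6556 -0.1161  0.024 ]
bossF
bossN
yoke len 0.17297126746648978 yaw 25.042886790980724 [0.46495389 0.27509554 0.03081351]
stand y dir 102.73077892314645 0.2576294486110577
[0.54277599 0.30949048 0.049     ] [0.38722005 0.23711884 0.049     ] [0.54291227 0.09458456 0.327     ] [0.49711717 0.11222796 0.1       ]
```

Request:
step_arm(moves=[{"rz":-3.1},{"dx":34,"dy":-25.6},{"dx":34,"dy":-25.6},{"dx":34,"dy":-25.6},{"dx":34,"dy":-25.6},{"dx":34,"dy":-25.6},{"dx":34,"dy":-25.6},{"dx":34,"dy":-25.6},{"dx":34,"dy":-25.6},{"dx":34,"dy":-25.6},{"dx":34,"dy":-25.6},{}], grip_force=100)

```text
invalid input at $.moves[0]: expected keys rx, ry, rz, dx, dy, dz, gripper
```

Request:
step_arm(moves=[{"rx":0,"ry":0,"rz":-3.1,"dx":0,"dy":0,"dz":0,"gripper":1},{"rx":0,"ry":0,"rz":0,"dx":34,"dy":-25.6,"dz":0,"gripper":1},{"rx":0,"ry":0,"rz":0,"dx":34,"dy":-25.6,"dz":0,"gripper":1},{"rx":0,"ry":0,"rz":0,"dx":34,"dy":-25.6,"dz":0,"gripper":1},{"rx":0,"ry":0,"rz":0,"dx":34,"dy":-25.6,"dz":0,"gripper":1},{"rx":0,"ry":0,"rz":0,"dx":34,"dy":-25.6,"dz":0,"gripper":1},{"rx":0,"ry":0,"rz":0,"dx":34,"dy":-25.6,"dz":0,"gripper":1},{"rx":0,"ry":0,"rz":0,"dx":34,"dy":-25.6,"dz":0,"gripper":1},{"rx":0,"ry":0,"rz":0,"dx":34,"dy":-25.6,"dz":0,"gripper":1},{"rx":0,"ry":0,"rz":0,"dx":34,"dy":-25.6,"dz":0,"gripper":1},{"rx":0,"ry":0,"rz":0,"dx":34,"dy":-25.6,"dz":0,"gripper":1}], grip_force=100)

```text
clock: 1.48
tcp_pos: [0.4519, -0.2495, 0.2531]
orientation: [-3.067, -0.679, 0.001]
contact_force: [0.1, -0.2, -0.2]
grip_width: 0.0853
gripper_force: 0.0
```

Run:
```python
from h import *
o=r.get_obs(); print(o['joints'].round(2),o['tcp_pos'],cv2.Rodrigues(o['orientation'])[0].round(3))
```

```text
[ 0.55  0.23 -0.19  1.92  0.05  1.   -0.8 ] [ 0.45189637 -0.2494514   0.25307954] [[ 0.907  0.422 -0.   ]
 [ 0.422 -0.907  0.   ]
 [-0.    -0.    -1.   ]]
```

Request:
step_arm(moves=[{"rx":0,"ry":0,"rz":0,"dx":19.3,"dy":-46.2,"dz":0,"gripper":1},{"rx":0,"ry":0,"rz":0,"dx":19.3,"dy":-46.2,"dz":0,"gripper":1},{"rx":0,"ry":0,"rz":0,"dx":19.3,"dy":-46.2,"dz":0,"gripper":1},{"rx":0,"ry":0,"rz":0,"dx":19.3,"dy":-46.2,"dz":0,"gripper":1},{"rx":0,"ry":0,"rz":0,"dx":19.3,"dy":-46.2,"dz":0,"gripper":1},{"rx":0,"ry":0,"rz":0,"dx":19.3,"dy":-46.2,"dz":0,"gripper":1},{"rx":0,"ry":0,"rz":0,"dx":14,"dy":-47.8,"dz":0,"gripper":1},{"rx":0,"ry":0,"rz":0,"dx":14,"dy":-47.8,"dz":0,"gripper":1},{"rx":0,"ry":0,"rz":0,"dx":14,"dy":-47.8,"dz":0,"gripper":1},{"rx":0,"ry":0,"rz":0,"dx":14,"dy":-47.8,"dz":0,"gripper":1},{"rx":0,"ry":0,"rz":0,"dx":0,"dy":0,"dz":0,"gripper":1}])

```text
clock: 2.85
tcp_pos: [0.4081, 0.2503, 0.2534]
orientation: [-3.063, -0.689, 0.0]
contact_force: [-0.1, -0.2, 0.1]
grip_width: 0.0856
gripper_force: 0.0
```

Run:
```python
from h import *
o=r.get_obs(); print(o['joints'].round(2),o['tcp_pos'],o['contact_force'])
im=[r.grab_frame(n) for n in("side","top")]
a=cv2.resize(im[0][120:270,190:340],None,fx=2.6,fy=2.6,interpolation=cv2.INTER_CUBIC)
b=cv2.resize(im[1][150:300,180:330],None,fx=2.6,fy=2.6,interpolation=cv2.INTER_CUBIC)
cv2.imwrite("pics/c1.png",np.hstack([a,b]))
for n in("side","top"):print(proj(n,o['tcp_pos']))
```

```text
[-0.15  0.2  -0.59  1.98  0.13  1.   -1.93] [0.40809963 0.25032298 0.25337731] [-0.09235172 -0.17345998  0.06061269]
[242.93781336 168.03932152]
[235.01826652 239.07611837]
```

View pics/c1.png

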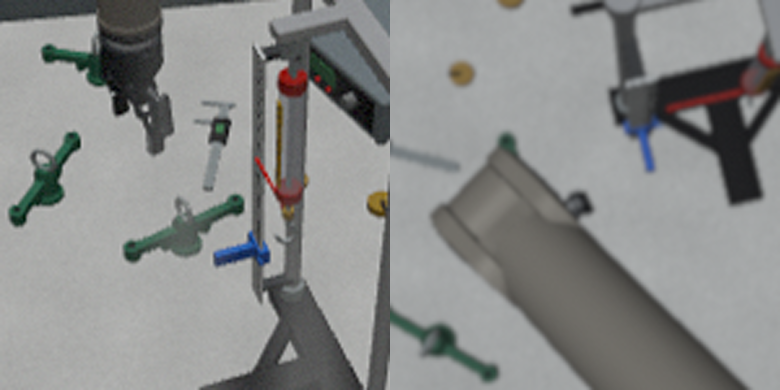

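The gripper hovers over the near arm of the right-hand yoke, as it should. I tilt it 10° back to clear the scale tube and descend.

Request:
step_arm(moves=[{"rx":0,"ry":10,"rz":0,"dx":2.8,"dy":3.1,"dz":0,"gripper":1},{"rx":0,"ry":0,"rz":0,"dx":-7.4,"dy":0,"dz":41.8,"gripper":1},{"rx":0,"ry":0,"rz":0,"dx":-7.4,"dy":0,"dz":41.8,"gripper":1},{"rx":0,"ry":0,"rz":0,"dx":-7.4,"dy":0,"dz":41.8,"gripper":1},{"rx":0,"ry":0,"rz":0,"dx":0,"dy":0,"dz":0,"gripper":1},{"rx":0,"ry":0,"rz":0,"dx":0,"dy":0,"dz":0,"gripper":1}])

```text
clock: 3.7
tcp_pos: [0.4143, 0.2444, 0.1271]
orientation: [-3.02, -0.667, -0.266]
contact_force: [-0.2, -0.1, -0.3]
grip_width: 0.0852
gripper_force: 0.0
```

```bash
cat >> h.py <<'E'
def st():
    o=r.get_obs(); M=cv2.Rodrigues(o['orientation'])[0]
    print("t",round(o['clock'],2),"j",o['joints'].round(2),"\ntcp",o['tcp_pos'].round(4),"yaw",np.degrees(np.arctan2(M[1,0],M[0,0])).round(2),"pitch",np.degrees(np.arcsin(-M[2,0])).round(2),"roll z_y",M[2,1].round(3),"F",o['contact_force'].round(2),"M",o['moment'].round(3),"w",round(o['grip_width'],4),"gf",round(o['gripper_force'],1)); return o,M
E
python3 -c "
from h import *
st()"
```

```text
t 3.7 j [-0.24  0.31 -0.52  2.21  0.42  0.52 -2.21] 
tcp [0.4143 0.2444 0.1271] yaw 24.9 pitch -10.07 roll z_y 0.0 F [-0.21 -0.11 -0.33] M [-0.062  0.172 -0.013] w 0.0852 gf 0.0
```

Request:
step_arm(moves=[{"rx":0,"ry":0,"rz":0,"dx":0,"dy":-4.9,"dz":0,"gripper":1},{"rx":0,"ry":0,"rz":0,"dx":-5,"dy":0,"dz":28.3,"gripper":1},{"rx":0,"ry":0,"rz":0,"dx":-5,"dy":0,"dz":28.3,"gripper":1},{"rx":0,"ry":0,"rz":0,"dx":-5.3,"dy":0,"dz":28.3,"gripper":1},{"rx":0,"ry":0,"rz":0,"dx":0,"dy":0,"dz":0,"gripper":1},{"rx":0,"ry":0,"rz":0,"dx":0,"dy":0,"dz":0,"gripper":1}])

```text
clock: 4.45
tcp_pos: [0.4118, 0.2498, 0.0411]
orientation: [-3.018, -0.669, -0.267]
contact_force: [-1.4, 1.0, 0.6]
grip_width: 0.0854
gripper_force: 0.0
```

Run:
```python
from h import *
st()
im=[r.grab_frame(n) for n in("side","top")]
a=cv2.resize(im[0][160:260,220:320],None,fx=5,fy=5,interpolation=cv2.INTER_CUBIC)
cv2.imwrite("pics/c2.png",a)
```

```text
t 4.45 j [-0.42  0.47 -0.33  2.26  0.66  0.32 -2.46] 
tcp [0.4118 0.2498 0.0411] yaw 24.98 pitch -10.13 roll z_y -0.0 F [-1.37  1.04  0.56] M [-0.117  0.195 -0.016] w 0.0854 gf 0.0
```

View pics/c2.png

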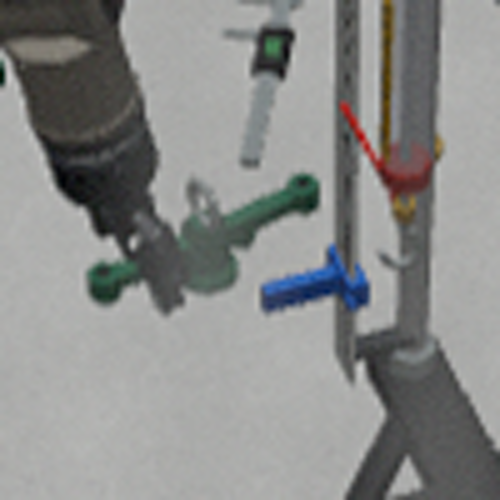

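The fingers straddle the near arm between boss and hub. Close.

Request:
step_arm(moves=[{"rx":0,"ry":0,"rz":0,"dx":0,"dy":0,"dz":0,"gripper":0},{"rx":0,"ry":0,"rz":0,"dx":0,"dy":0,"dz":0,"gripper":-0.3},{"rx":0,"ry":0,"rz":0,"dx":0,"dy":0,"dz":0,"gripper":-1},{"rx":0,"ry":0,"rz":0,"dx":0,"dy":0,"dz":0,"gripper":-1},{"rx":0,"ry":0,"rz":0,"dx":0,"dy":0,"dz":0,"gripper":-1},{"rx":0,"ry":0,"rz":0,"dx":0,"dy":0,"dz":0,"gripper":-1},{"rx":0,"ry":0,"rz":0,"dx":0,"dy":0,"dz":0,"gripper":-1},{"rx":0,"ry":0,"rz":0,"dx":0,"dy":0,"dz":0,"gripper":-1}], grip_force=110)

```text
clock: 5.55
tcp_pos: [0.4111, 0.2486, 0.0399]
orientation: [-3.02, -0.668, -0.264]
contact_force: [-0.5, -2.9, 5.7]
grip_width: 0.0142
gripper_force: 107.1
```

```bash
python3 -c "
from h import *
st()"
```

```text
t 5.55 j [-0.42  0.47 -0.33  2.27  0.66  0.32 -2.46] 
tcp [0.4111 0.2486 0.0399] yaw 24.95 pitch -10.0 roll z_y 0.001 F [-0.45 -2.94  5.73] M [-0.348  0.115 -0.056] w 0.0142 gf 107.1
```

Request:
step_arm(moves=[{"rx":0,"ry":0,"rz":0,"dx":0.9,"dy":0,"dz":-4.9,"gripper":-1},{"rx":0,"ry":0,"rz":0,"dx":1.7,"dy":0,"dz":-9.8,"gripper":-1},{"rx":0,"ry":0,"rz":0,"dx":2.6,"dy":0,"dz":-14.8,"gripper":-1},{"rx":0,"ry":0,"rz":0,"dx":2.6,"dy":0,"dz":-14.8,"gripper":-1},{"rx":0,"ry":0,"rz":0,"dx":2.6,"dy":0,"dz":-14.8,"gripper":-1},{"rx":0,"ry":0,"rz":0,"dx":0,"dy":0,"dz":0,"gripper":-1},{"rx":0,"ry":0,"rz":0,"dx":0,"dy":0,"dz":0,"gripper":-1},{"rx":0,"ry":0,"rz":0,"dx":0,"dy":0,"dz":0,"gripper":-1}])

```text
clock: 6.55
tcp_pos: [0.4104, 0.2486, 0.099]
orientation: [-3.02, -0.669, -0.262]
contact_force: [-0.8, -0.2, -5.7]
grip_width: 0.0141
gripper_force: 107.3
```

```bash
cat >> h.py <<'E'
def crop(fn,x,y,w,h,f,n="side"):
    im=r.grab_frame(n); cv2.imwrite("pics/"+fn+"_full.png",im); c=cv2.resize(im[y:y+h,x:x+w],None,fx=f,fy=f,interpolation=cv2.INTER_CUBIC); cv2.imwrite("pics/"+fn+".png",c); return im
E
python3 - <<'E'
from h import *
st()
a=crop("c3",210,160,100,100,3.9); b=crop("c3t",200,170,100,100,3.9,"top")
for n,im in(("side",a),("top",b)):
    m=cv2.inRange(cv2.cvtColor(im,cv2.COLOR_BGR2HSV),(65,50,30),(95,255,255)); k,l,s,ce=cv2.connectedComponentsWithStats(m)
    for i in range(1,k):
        if s[i,4]>12: print(n,s[i],ce[i].round(1))
cv2.imwrite("pics/c3.png",np.hstack([cv2.imread("pics/c3.png"),cv2.imread("pics/c3t.png")]))
E
```

```text
t 6.55 j [-0.29  0.36 -0.48  2.23  0.5   0.46 -2.3 ] 
tcp [0.4104 0.2486 0.099 ] yaw 24.98 pitch -9.91 roll z_y 0.0 F [-0.77 -0.17 -5.65] M [-0.285  0.65   0.019] w 0.0141 gf 107.3
side [309 140  11  15  61] [313.9 146.5]
side [244 143   6   6  31] [246.6 145.4]
side [273 167   3   5  13] [274.1 168.7]
side [194 171  27  36 274] [207.3 189.8]
side [264 184  19  11  90] [274.6 189. ]
side [236 200   9   9  55] [239.9 204.1]
top [138 151  25  13  77] [149.3 156.8]
top [220 200  13  22  84] [225.8 209.7]
top [168 203   8   5  31] [171.2 205.1]
top [229 223  11  11  70] [234.5 228.1]
top [109 230  25  51 278] [122.3 255. ]
top [173 267  22  14  85] [182.9 273.1]
top [196 276  25  20 134] [206.6 285.9]
```

View pics/c3.png

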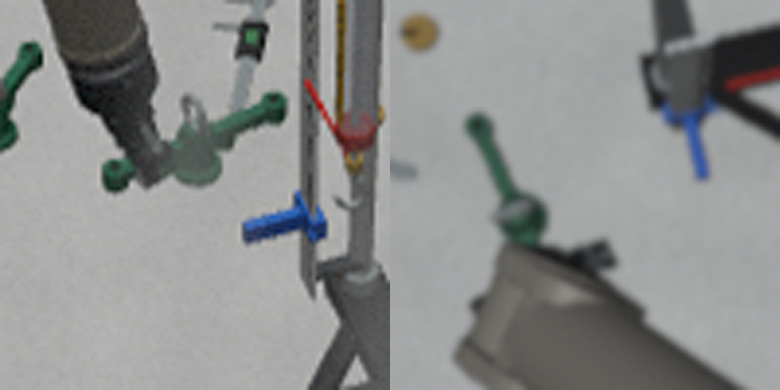

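Run:
```python
from h import *
u=np.array([np.cos(np.radians(24.9)),np.sin(np.radians(24.9)),0]);c=np.array([.465,.2735,.04]);d=np.array([.4104-.4111,0,.0591])
for n in("side","top"):
  for s in(1,-1):
    p=c+s*.086*u; q=p+d; print(n,s,proj(n,p).round(1),proj(n,q).round(1), "1deg sag",(proj(n,q-[0,0,.0015*(1+s*.6)])-proj(n,q)).round(2))
S=lambda x,y:(x/3.9+210-.37,y/3.9+160-.37);T=lambda x,y:(x/3.9+200-.37,y/3.9+170-.37)
print(S(272,107),S(116,177),T(480,124) and (((480-390)/3.9+199.6),124/3.9+169.6))
print("tri far",tri(S(272,107),((480-390)/3.9+199.6,124/3.9+169.6)), "eye top",tri(S(191,103),((514-390)/3.9+199.6,214/3.9+169.6)))
```

```text
side 1 [280.6 196.8] [280.3 185.5] 1deg sag [0.   0.47]
side -1 [240.9 214.6] [239.7 203.3] 1deg sag [0.01 0.12]
top 1 [224.6 204.1] [222.5 202.2] 1deg sag [0.09 0.09]
top -1 [244.5 247.5] [243.2 247.3] 1deg sag [0.01 0.  ]
(279.3735897435897, 187.06589743589743) (239.37358974358975, 205.01461538461538) (222.67692307692306, 201.3948717948718)
tri far (array([0.54240012, 0.31004283, 0.09178996]), np.float64(0.007161769232693672)) eye top (array([0.46054084, 0.27383976, 0.14079441]), np.float64(0.002015388364722813))
```

Weight is about 5.6 N, so I expect roughly 94 mm of stretch, and the yoke is still level. I'll lift it and turn it sideways so its far end clears the rule.

Request:
step_arm(moves=[{"rx":0,"ry":0,"rz":0,"dx":4.5,"dy":0,"dz":-25.6,"gripper":-1},{"rx":0,"ry":0,"rz":0,"dx":4.5,"dy":0,"dz":-25.6,"gripper":-1},{"rx":0,"ry":0,"rz":0,"dx":4.5,"dy":0,"dz":-25.6,"gripper":-1},{"rx":0,"ry":0,"rz":0,"dx":4.5,"dy":0,"dz":-25.6,"gripper":-1},{"rx":0,"ry":0,"rz":0,"dx":4.5,"dy":0,"dz":-25.6,"gripper":-1},{"rx":0,"ry":0,"rz":0,"dx":4.5,"dy":0,"dz":-25.6,"gripper":-1},{"rx":0.82,"ry":0,"rz":-4.68,"dx":0,"dy":0,"dz":0,"gripper":-1},{"rx":1.65,"ry":0,"rz":-9.36,"dx":0,"dy":0,"dz":0,"gripper":-1},{"rx":1.65,"ry":0,"rz":-9.36,"dx":0,"dy":0,"dz":0,"gripper":-1},{"rx":1.65,"ry":0,"rz":-9.36,"dx":0,"dy":0,"dz":0,"gripper":-1},{"rx":1.65,"ry":0,"rz":-9.36,"dx":0,"dy":0,"dz":0,"gripper":-1},{"rx":1.65,"ry":0,"rz":-9.36,"dx":0,"dy":0,"dz":0,"gripper":-1},{"rx":1.65,"ry":0,"rz":-9.36,"dx":0,"dy":0,"dz":0,"gripper":-1},{"rx":0.82,"ry":0,"rz":-4.68,"dx":0,"dy":0,"dz":0,"gripper":-1},{"rx":0,"ry":0,"rz":0,"dx":0,"dy":0,"dz":0,"gripper":-1}])

```text
clock: 8.52
tcp_pos: [0.4109, 0.2486, 0.2551]
orientation: [-2.102, -2.156, -0.183]
contact_force: [-0.5, -0.7, -6.6]
grip_width: 0.0142
gripper_force: 108.0
```

```bash
python3 -c "
from h import *
st()"
```

```text
t 8.53 j [ 0.12  0.19 -0.77  2.02 -0.01  0.88 -0.6 ] 
tcp [0.4109 0.2486 0.2551] yaw 91.46 pitch -9.96 roll z_y -0.0 F [-0.46 -0.69 -6.57] M [-0.667  0.024 -0.014] w 0.0142 gf 108.0
```

Request:
step_arm(moves=[{"rx":0,"ry":0,"rz":0,"dx":-20.2,"dy":0.8,"dz":-3.6,"gripper":-1},{"rx":0,"ry":0,"rz":0,"dx":-40.3,"dy":1.7,"dz":-7.1,"gripper":-1},{"rx":0,"ry":0,"rz":0,"dx":-40.3,"dy":1.7,"dz":-7.1,"gripper":-1},{"rx":0,"ry":0,"rz":0,"dx":-40.3,"dy":1.7,"dz":-7.1,"gripper":-1},{"rx":0,"ry":0,"rz":0,"dx":-40.3,"dy":1.7,"dz":-7.1,"gripper":-1},{"rx":0,"ry":0,"rz":0,"dx":-40.3,"dy":1.7,"dz":-7.1,"gripper":-1},{"rx":0,"ry":0,"rz":0,"dx":-40.3,"dy":1.7,"dz":-7.1,"gripper":-1},{"rx":0,"ry":0,"rz":0,"dx":-40.3,"dy":1.7,"dz":-7.1,"gripper":-1},{"rx":0,"ry":0,"rz":0,"dx":-40.3,"dy":1.7,"dz":-7.1,"gripper":-1},{"rx":0,"ry":0,"rz":0,"dx":-20.2,"dy":0.8,"dz":-3.6,"gripper":-1},{"rx":0,"ry":0,"rz":0,"dx":0,"dy":0,"dz":0,"gripper":-1}])

```text
clock: 9.9
tcp_pos: [0.4359, -0.1201, 0.2556]
orientation: [-2.105, -2.154, -0.184]
contact_force: [-0.7, 1.0, -5.7]
grip_width: 0.014
gripper_force: 108.0
```

```bash
python3 -c "
from h import *
st()"
```

```text
t 9.9 j [ 0.68  0.18 -0.49  2.   -0.1   1.02  0.28] 
tcp [ 0.4359 -0.1201  0.2556] yaw 91.32 pitch -9.97 roll z_y 0.0 F [-0.67  0.99 -5.69] M [-0.637 -0.048 -0.014] w 0.014 gf 108.0
```

Request:
step_arm(moves=[{"rx":-1.71,"ry":0,"rz":9.73,"dx":0,"dy":0,"dz":0,"gripper":-1},{"rx":-1.71,"ry":0,"rz":9.73,"dx":0,"dy":0,"dz":0,"gripper":-1},{"rx":-1.71,"ry":0,"rz":9.73,"dx":0,"dy":0,"dz":0,"gripper":-1},{"rx":-1.71,"ry":0,"rz":9.73,"dx":0,"dy":0,"dz":0,"gripper":-1},{"rx":-1.71,"ry":0,"rz":9.73,"dx":0,"dy":0,"dz":0,"gripper":-1},{"rx":-1.71,"ry":0,"rz":9.73,"dx":0,"dy":0,"dz":0,"gripper":-1},{"rx":-1.71,"ry":0,"rz":9.73,"dx":0,"dy":0,"dz":0,"gripper":-1},{"rx":-1.71,"ry":0,"rz":9.73,"dx":0,"dy":0,"dz":0,"gripper":-1},{"rx":0,"ry":0,"rz":0,"dx":7.8,"dy":-22.6,"dz":1.4,"gripper":-1},{"rx":0,"ry":0,"rz":0,"dx":7.8,"dy":-22.6,"dz":1.4,"gripper":-1},{"rx":0,"ry":0,"rz":0,"dx":7.8,"dy":-22.6,"dz":1.4,"gripper":-1},{"rx":0,"ry":0,"rz":0,"dx":7.8,"dy":-22.6,"dz":1.4,"gripper":-1},{"rx":0,"ry":0,"rz":0,"dx":0,"dy":0,"dz":0,"gripper":-1},{"rx":0,"ry":0,"rz":0,"dx":0,"dy":0,"dz":0,"gripper":-1}])

```text
clock: 11.65
tcp_pos: [0.4465, -0.0231, 0.2554]
orientation: [-3.092, -0.339, -0.268]
contact_force: [0.1, -0.6, -5.7]
grip_width: 0.0143
gripper_force: 108.1
```

Run:
```python
from h import *
o,M=st()
a=crop("d1",240,160,100,75,8)
y=np.radians(12.3);f=np.array([np.cos(y),np.sin(y),0]);e=o['tcp_pos']+.0593*f+[0,0,.0451]
for k,p in(("eye",e),("eyetop",e+[0,0,.008]),("bossF",e+.086*f+[0,0,-.048]),("hookseat",(.564,.0005,.283)),("tip",(.564-.0127,.0005-.0028,.296)),("tubebot",(.564,.0005,.353)),("ptr",(.5429,.0945,.327))):
    q=proj("side",p); print(k,q.round(1),((q-[240,160]+.44)*8).round(0))
```

```text
t 11.65 j [ 0.43  0.04 -0.5   2.15 -0.01  0.79 -1.42] 
tcp [ 0.4465 -0.0231  0.2554] yaw 12.53 pitch -9.92 roll z_y -0.001 F [ 0.1  -0.56 -5.67] M [-0.203  0.726 -0.002] w 0.0143 gf 108.1
eye [281.  210.9] [331. 411.]
eyetop [281. 209.] [331. 396.]
bossF [307.4 214.7] [542. 441.]
hookseat [300.1 210.4] [484. 407.]
tip [296.2 208.5] [453. 391.]
tubebot [300.6 193.8] [488. 274.]
ptr [288.9 179.4] [395. 158.]
```

View pics/d1.png

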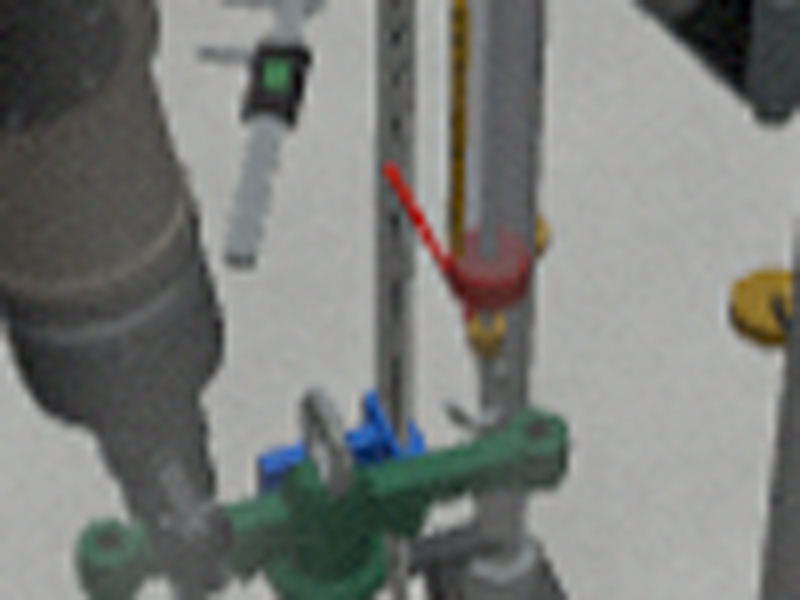

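Side view: the ring apex is at (317,390), the hook tip at (450,402), the far boss at (540,440). All sit about 9 zoom px below prediction, a shared camera bias, so the relative position agrees to about 1 mm. Next I advance to just in front of the tip.

Request:
step_arm(moves=[{"rx":0,"ry":0,"rz":0,"dx":6.6,"dy":0.5,"dz":1.15,"gripper":-1},{"rx":0,"ry":0,"rz":0,"dx":6.6,"dy":0.5,"dz":1.15,"gripper":-1},{"rx":0,"ry":0,"rz":0,"dx":6.6,"dy":0.5,"dz":1.15,"gripper":-1},{"rx":0,"ry":0,"rz":0,"dx":6.6,"dy":0.5,"dz":1.15,"gripper":-1},{"rx":0,"ry":0,"rz":0,"dx":6.6,"dy":0,"dz":1.15,"gripper":-1},{"rx":0,"ry":0,"rz":0,"dx":6.4,"dy":0,"dz":1.15,"gripper":-1},{"rx":0,"ry":0,"rz":0,"dx":0,"dy":0,"dz":0,"gripper":-1},{"rx":0,"ry":0,"rz":0,"dx":0,"dy":0,"dz":0,"gripper":-1}])

```text
clock: 12.7
tcp_pos: [0.4864, -0.0171, 0.2555]
orientation: [-3.092, -0.338, -0.269]
contact_force: [0.1, 0.6, -5.6]
grip_width: 0.0142
gripper_force: 108.1
```

```bash
cat >> h.py <<'E'
H=np.array([.564,.0005,.283]); Y=np.radians(12.3); FX=np.array([np.cos(Y),np.sin(Y),0]); FY=np.array([-np.sin(Y),np.cos(Y),0])
def eye():
    o,M=st(); y=np.arctan2(M[1,0],M[0,0]); e=o['tcp_pos']+.0593*np.array([np.cos(y),np.sin(y),0])+[0,0,.0451]; d=e-H
    print("eye rel hook xs,ys,z mm",(np.array([d@FX,d@FY,d[2]])*1e3).round(1)); return e
E
python3 - <<'E'
from h import *
e=eye()
a=crop("d2",265,180,60,45,10); b=crop("d2t",285,165,60,45,10,"top")
cv2.imwrite("pics/d2.png",np.vstack([cv2.resize(a[185:230,275:320],(400,400),interpolation=cv2.INTER_CUBIC),]))
c=np.hstack([cv2.resize(a[185:235,270:320],(400,400),interpolation=cv2.INTER_CUBIC),cv2.resize(b[165:215,290:340],(400,400),interpolation=cv2.INTER_CUBIC)])
# expected marks
ph=np.linspace(0,2*np.pi,60)
def S(p):
    q=proj("side",p); return ((q-[270,185]+.44)*8)
for k,p in(("seat",H),("tip",H-.013*FX+[0,0,.013]),("ringtop",e+[0,0,.008]),("ringL",e+[0,0,-.013]+.022*FY)): print(k,S(p).round(0),(proj("top",p)-[290,165]+.44)*8)
cv2.imwrite("pics/d2.png",c)
E
```

```text
t 12.7 j [ 0.4   0.12 -0.5   2.07  0.05  0.8  -1.48] 
tcp [ 0.4864 -0.0171  0.2555] yaw 12.47 pitch -9.96 roll z_y -0.0 F [ 0.06  0.57 -5.58] M [-0.133  0.7   -0.   ] w 0.0142 gf 108.1
eye rel hook xs,ys,z mm [-20.2  -0.5  17.6]
seat [244. 207.] [219.58683381 176.80937827]
tip [213. 191.] [231.04627373 204.41340773]
ringtop [196. 173.] [240.53496448 217.46523749]
ringL [174. 173.] [177.67495786 238.75619679]
```

View pics/d2.png

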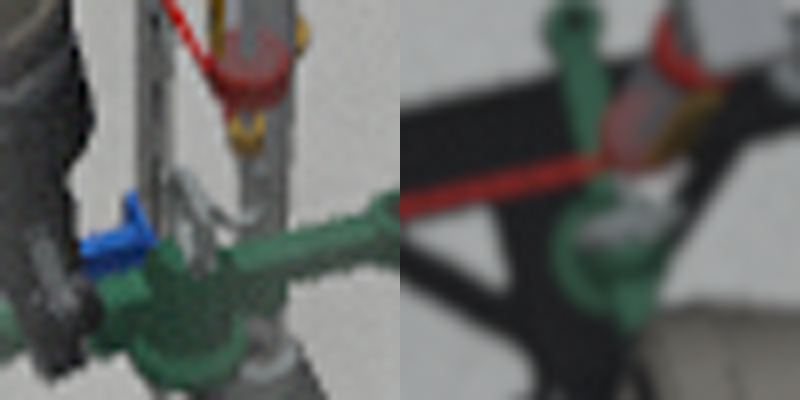

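Left (side): ring apex (175,170) just in front of the hook tip at about (207,203). Right (top): the ring is centred on the hook laterally. Next, over the tip and down.

Request:
step_arm(moves=[{"rx":0,"ry":0,"rz":0,"dx":3.61,"dy":0,"dz":1.01,"gripper":-1},{"rx":0,"ry":0,"rz":0,"dx":3.61,"dy":0,"dz":1.01,"gripper":-1},{"rx":0,"ry":0,"rz":0,"dx":3.61,"dy":0,"dz":1.01,"gripper":-1},{"rx":0,"ry":0,"rz":0,"dx":1.62,"dy":0,"dz":2.32,"gripper":-1},{"rx":0,"ry":0,"rz":0,"dx":1.62,"dy":0,"dz":2.32,"gripper":-1},{"rx":0,"ry":0,"rz":0,"dx":0,"dy":0,"dz":0,"gripper":-1},{"rx":0,"ry":0,"rz":0,"dx":0,"dy":0,"dz":0,"gripper":-1}])

```text
clock: 13.68
tcp_pos: [0.5014, -0.0139, 0.2505]
orientation: [-3.092, -0.338, -0.27]
contact_force: [-0.2, 0.3, -5.5]
grip_width: 0.0142
gripper_force: 108.1
```

```bash
cat >> h.py <<'E'
def ptr(n="side"):
    # left end of red pointer, full-resolution pixels
    im=r.grab_frame(n); m=cv2.inRange(cv2.cvtColor(im,cv2.COLOR_BGR2HSV),(0,110,70),(10,255,255))|cv2.inRange(cv2.cvtColor(im,cv2.COLOR_BGR2HSV),(172,110,70),(180,255,255))
    m[:,:280]=0; m[:,330:]=0; m[:130]=0; m[330:]=0
    ys,xs=np.nonzero(m); k=np.argsort(xs)[:6]; print(n,"ptr left px",np.c_[xs,ys][k].tolist()); return im
E
python3 - <<'E'
from h import *
eye(); ptr()
E
```

```text
t 13.68 j [ 0.38  0.15 -0.5   2.05  0.07  0.79 -1.51] 
tcp [ 0.5014 -0.0139  0.2505] yaw 12.47 pitch -9.97 roll z_y -0.0 F [-0.2   0.33 -5.47] M [-0.14   0.625 -0.018] w 0.0142 gf 108.1
eye rel hook xs,ys,z mm [-4.9 -0.5 12.6]
side ptr left px [[288, 180], [288, 181], [288, 182], [289, 181], [289, 182], [289, 183]]
```

Request:
step_arm(moves=[{"rx":0,"ry":0,"rz":0,"dx":0.7,"dy":0,"dz":1.65,"gripper":-1},{"rx":0,"ry":0,"rz":0,"dx":0.7,"dy":0,"dz":1.65,"gripper":-1},{"rx":0,"ry":0,"rz":0,"dx":0.6,"dy":0,"dz":2.4,"gripper":-1},{"rx":0,"ry":0,"rz":0,"dx":0.6,"dy":0,"dz":2.4,"gripper":-1},{"rx":0,"ry":0,"rz":0,"dx":0.15,"dy":0,"dz":2.05,"gripper":-1},{"rx":0,"ry":0,"rz":0,"dx":0.15,"dy":0,"dz":2.05,"gripper":-1},{"rx":0,"ry":0,"rz":0,"dx":0,"dy":0,"dz":0,"gripper":-1},{"rx":0,"ry":0,"rz":0,"dx":0,"dy":0,"dz":0,"gripper":-1}])

```text
clock: 14.72
tcp_pos: [0.5064, -0.0128, 0.2391]
orientation: [-3.092, -0.338, -0.27]
contact_force: [-0.2, 0.5, -5.2]
grip_width: 0.0143
gripper_force: 108.1
```

Run:
```python
from h import *
eye(); ptr()
```

```text
t 14.72 j [ 0.37  0.17 -0.5   2.05  0.09  0.77 -1.53] 
tcp [ 0.5064 -0.0128  0.2391] yaw 12.46 pitch -9.99 roll z_y -0.0 F [-0.21  0.46 -5.21] M [-0.146  0.72   0.041] w 0.0143 gf 108.1
eye rel hook xs,ys,z mm [ 0.2 -0.6  1.2]
side ptr left px [[288, 182], [288, 180], [288, 181], [289, 181], [289, 182], [289, 183]]
```

Request:
step_arm(moves=[{"rx":0,"ry":0,"rz":0,"dx":-0.43,"dy":0,"dz":2.46,"gripper":-1},{"rx":0,"ry":0,"rz":0,"dx":-0.43,"dy":0,"dz":2.46,"gripper":-1},{"rx":0,"ry":0,"rz":0,"dx":-0.43,"dy":0,"dz":2.46,"gripper":-1},{"rx":0,"ry":0,"rz":0,"dx":-0.43,"dy":0,"dz":2.46,"gripper":-1},{"rx":0,"ry":0,"rz":0,"dx":-0.43,"dy":0,"dz":2.46,"gripper":-1},{"rx":0,"ry":0,"rz":0,"dx":-0.43,"dy":0,"dz":2.46,"gripper":-1},{"rx":0,"ry":0,"rz":0,"dx":-0.43,"dy":0,"dz":2.46,"gripper":-1},{"rx":0,"ry":0,"rz":0,"dx":-0.43,"dy":0,"dz":2.46,"gripper":-1},{"rx":0,"ry":0,"rz":0,"dx":0,"dy":0,"dz":0,"gripper":-1},{"rx":0,"ry":0,"rz":0,"dx":0,"dy":0,"dz":0,"gripper":-1}])

```text
clock: 16.02
tcp_pos: [0.5065, -0.0128, 0.2192]
orientation: [-3.092, -0.338, -0.27]
contact_force: [-0.4, -0.4, -4.7]
grip_width: 0.0143
gripper_force: 108.3
```

Run:
```python
from h import *
eye(); ptr(); ptr("top")
for z in(0,-.01,-.02):print(proj("side",(.5429,.0945,.327+z)))
```

```text
t 16.02 j [ 0.36  0.2  -0.49  2.07  0.12  0.72 -1.55] 
tcp [ 0.5065 -0.0128  0.2192] yaw 12.47 pitch -10.0 roll z_y -0.0 F [-0.37 -0.37 -4.73] M [-0.146  0.61   0.026] w 0.0143 gf 108.3
eye rel hook xs,ys,z mm [  0.3  -0.5 -18.7]
side ptr left px [[288, 186], [288, 185], [289, 187], [289, 186], [289, 188], [290, 188]]
top ptr left px [[286, 192], [286, 193], [287, 193], [287, 191], [287, 192], [288, 192]]
[288.92305529 179.36767467]
[288.90423811 181.73893579]
[288.88559154 184.08869696]
```

Request:
step_arm(moves=[{"rx":0,"ry":0,"rz":0,"dx":-0.43,"dy":0,"dz":2.46,"gripper":-1},{"rx":0,"ry":0,"rz":0,"dx":-0.52,"dy":0,"dz":2.95,"gripper":-1},{"rx":0,"ry":0,"rz":0,"dx":-0.52,"dy":0,"dz":2.95,"gripper":-1},{"rx":0,"ry":0,"rz":0,"dx":-0.52,"dy":0,"dz":2.95,"gripper":-1},{"rx":0,"ry":0,"rz":0,"dx":-0.52,"dy":0,"dz":2.95,"gripper":-1},{"rx":0,"ry":0,"rz":0,"dx":-0.52,"dy":0,"dz":2.95,"gripper":-1},{"rx":0,"ry":0,"rz":0,"dx":-0.52,"dy":0,"dz":2.95,"gripper":-1},{"rx":0,"ry":0,"rz":0,"dx":-0.52,"dy":0,"dz":2.95,"gripper":-1},{"rx":0,"ry":0,"rz":0,"dx":-0.52,"dy":0,"dz":2.95,"gripper":-1},{"rx":0,"ry":0,"rz":0,"dx":-0.52,"dy":0,"dz":2.95,"gripper":-1},{"rx":0,"ry":0,"rz":0,"dx":-0.52,"dy":0,"dz":2.95,"gripper":-1},{"rx":0,"ry":0,"rz":0,"dx":-0.52,"dy":0,"dz":2.95,"gripper":-1},{"rx":0,"ry":0,"rz":0,"dx":-0.52,"dy":0,"dz":2.95,"gripper":-1},{"rx":0,"ry":0,"rz":0,"dx":-0.52,"dy":0,"dz":2.95,"gripper":-1},{"rx":0,"ry":0,"rz":0,"dx":-0.52,"dy":0,"dz":2.95,"gripper":-1},{"rx":0,"ry":0,"rz":0,"dx":-0.52,"dy":0,"dz":2.95,"gripper":-1},{"rx":0,"ry":0,"rz":0,"dx":-0.52,"dy":0,"dz":2.95,"gripper":-1},{"rx":0,"ry":0,"rz":0,"dx":-0.52,"dy":0,"dz":2.95,"gripper":-1},{"rx":0,"ry":0,"rz":0,"dx":0,"dy":0,"dz":0,"gripper":-1},{"rx":0,"ry":0,"rz":0,"dx":0,"dy":0,"dz":0,"gripper":-1}])

```text
clock: 18.62
tcp_pos: [0.5065, -0.0128, 0.1657]
orientation: [-3.092, -0.338, -0.27]
contact_force: [0.2, -0.1, -1.6]
grip_width: 0.0144
gripper_force: 108.7
```

```bash
cat >> h.py <<'E'
def favg(k=10):
    # each camera call advances 0.05 s: averages the force
    F=[]
    for _ in range(k): r.grab_frame("side"); o=r.get_obs(); F.append(np.r_[o['contact_force'],o['moment']])
    F=np.array(F); print("Favg",F.mean(0).round(3),"sd",F.std(0).round(3))
E
python3 - <<'E'
from h import *
eye(); ptr(); ptr("top"); favg(6)
E
```

```text
t 18.62 j [ 0.33  0.28 -0.47  2.13  0.19  0.6  -1.62] 
tcp [ 0.5065 -0.0128  0.1657] yaw 12.46 pitch -10.0 roll z_y -0.0 F [ 0.24 -0.12 -1.57] M [-0.09   0.262  0.017] w 0.0144 gf 108.7
eye rel hook xs,ys,z mm [  0.3  -0.5 -72.2]
side ptr left px [[288, 198], [288, 197], [289, 197], [289, 198], [289, 199], [289, 200]]
top ptr left px [[286, 195], [286, 196], [286, 194], [287, 194], [287, 196], [287, 195]]
Favg [ 0.086  0.224 -1.039 -0.125  0.304 -0.016] sd [0.548 0.304 0.371 0.035 0.025 0.023]
```

Request:
step_arm(moves=[{"rx":0,"ry":0,"rz":0,"dx":-0.35,"dy":0,"dz":1.97,"gripper":-1},{"rx":0,"ry":0,"rz":0,"dx":-0.35,"dy":0,"dz":1.97,"gripper":-1},{"rx":0,"ry":0,"rz":0,"dx":-0.35,"dy":0,"dz":1.97,"gripper":-1},{"rx":0,"ry":0,"rz":0,"dx":-0.35,"dy":0,"dz":1.97,"gripper":-1},{"rx":0,"ry":0,"rz":0,"dx":-0.35,"dy":0,"dz":1.97,"gripper":-1},{"rx":0,"ry":0,"rz":0,"dx":-0.35,"dy":0,"dz":1.97,"gripper":-1},{"rx":0,"ry":0,"rz":0,"dx":-0.35,"dy":0,"dz":1.97,"gripper":-1},{"rx":0,"ry":0,"rz":0,"dx":-0.35,"dy":0,"dz":1.97,"gripper":-1},{"rx":0,"ry":0,"rz":0,"dx":0,"dy":0,"dz":0,"gripper":-1},{"rx":0,"ry":0,"rz":0,"dx":0,"dy":0,"dz":0,"gripper":-1}])

```text
clock: 20.27
tcp_pos: [0.5064, -0.0127, 0.1497]
orientation: [-3.092, -0.338, -0.27]
contact_force: [-0.0, -0.3, -0.1]
grip_width: 0.0139
gripper_force: 108.9
```

Run:
```python
from h import *
eye(); ptr(); ptr("top"); favg(30)
```

```text
t 20.27 j [ 0.31  0.3  -0.46  2.14  0.21  0.56 -1.64] 
tcp [ 0.5064 -0.0127  0.1497] yaw 12.47 pitch -9.99 roll z_y -0.0 F [-0.03 -0.27 -0.09] M [-0.081  0.181 -0.041] w 0.0139 gf 108.9
eye rel hook xs,ys,z mm [  0.2  -0.5 -88.2]
side ptr left px [[288, 200], [288, 201], [288, 202], [289, 202], [289, 204], [289, 203]]
top ptr left px [[286, 196], [286, 195], [287, 194], [287, 195], [287, 197], [287, 196]]
Favg [ 0.145 -0.252 -0.262 -0.091  0.194 -0.027] sd [0.477 0.581 0.58  0.05  0.032 0.036]
```

Request:
step_arm(moves=[{"rx":0,"ry":0,"rz":0,"dx":-0.18,"dy":0,"dz":0.98,"gripper":-1},{"rx":0,"ry":0,"rz":0,"dx":-0.18,"dy":0,"dz":0.98,"gripper":-1},{"rx":0,"ry":0,"rz":0,"dx":-0.18,"dy":0,"dz":0.98,"gripper":-1},{"rx":0,"ry":0,"rz":0,"dx":-0.18,"dy":0,"dz":0.98,"gripper":-1},{"rx":0,"ry":0,"rz":0,"dx":0,"dy":0,"dz":0,"gripper":-1},{"rx":0,"ry":0,"rz":0,"dx":0,"dy":0,"dz":0,"gripper":-1}])

```text
clock: 22.62
tcp_pos: [0.5064, -0.0127, 0.1457]
orientation: [-3.092, -0.338, -0.27]
contact_force: [0.2, -0.7, 0.1]
grip_width: 0.0142
gripper_force: 108.9
```

Run:
```python
from h import *
eye(); ptr(); favg(40)
```

```text
t 22.62 j [ 0.31  0.31 -0.45  2.14  0.22  0.55 -1.65] 
tcp [ 0.5064 -0.0127  0.1457] yaw 12.47 pitch -9.98 roll z_y -0.0 F [ 0.17 -0.73  0.15] M [-0.07   0.211 -0.032] w 0.0142 gf 108.9
eye rel hook xs,ys,z mm [  0.2  -0.5 -92.2]
side ptr left px [[288, 201], [288, 202], [288, 203], [289, 203], [289, 204], [289, 205]]
Favg [ 0.166 -0.473 -0.074 -0.093  0.174 -0.028] sd [0.651 0.43  0.43  0.036 0.031 0.041]
```

Request:
step_arm(moves=[{"rx":0,"ry":0,"rz":0,"dx":-0.09,"dy":0,"dz":0.5,"gripper":-1},{"rx":0,"ry":0,"rz":0,"dx":0,"dy":0,"dz":0,"gripper":-1},{"rx":0,"ry":0,"rz":0,"dx":0,"dy":0,"dz":0,"gripper":-1}], grip_force=20)

```text
clock: 25.05
tcp_pos: [0.5063, -0.0127, 0.1452]
orientation: [-3.092, -0.338, -0.27]
contact_force: [0.2, -0.2, -0.2]
grip_width: 0.0142
gripper_force: 108.9
```

Request:
step_arm(moves=[{"rx":0,"ry":0,"rz":0,"dx":0,"dy":0,"dz":0,"gripper":0.3},{"rx":0,"ry":0,"rz":0,"dx":0,"dy":0,"dz":0,"gripper":0.3},{"rx":0,"ry":0,"rz":0,"dx":0,"dy":0,"dz":0,"gripper":0.3},{"rx":0,"ry":0,"rz":0,"dx":0,"dy":0,"dz":0,"gripper":0.3},{"rx":0,"ry":0,"rz":0,"dx":0,"dy":0,"dz":0,"gripper":0.3},{"rx":0,"ry":0,"rz":0,"dx":0,"dy":0,"dz":0,"gripper":0.3},{"rx":0,"ry":0,"rz":0,"dx":0,"dy":0,"dz":0,"gripper":0.3},{"rx":0,"ry":0,"rz":0,"dx":0,"dy":0,"dz":0,"gripper":0.3}])

```text
clock: 26.05
tcp_pos: [0.5063, -0.0128, 0.1452]
orientation: [-3.092, -0.338, -0.27]
contact_force: [0.6, -0.6, -0.2]
grip_width: 0.0554
gripper_force: 0.0
```

Run:
```python
from h import *
eye(); ptr(); ptr("top")
```

```text
t 26.05 j [ 0.31  0.31 -0.45  2.14  0.22  0.55 -1.65] 
tcp [ 0.5063 -0.0128  0.1452] yaw 12.47 pitch -9.98 roll z_y -0.0 F [ 0.57 -0.59 -0.15] M [-0.049  0.211  0.04 ] w 0.0554 gf 0.0
eye rel hook xs,ys,z mm [  0.1  -0.5 -92.7]
side ptr left px [[288, 202], [289, 204], [289, 202], [289, 203], [290, 205], [290, 204]]
top ptr left px [[285, 195], [286, 195], [286, 196], [287, 194], [287, 195], [287, 196]]
```

Request:
step_arm(moves=[{"rx":0,"ry":0,"rz":0,"dx":-8,"dy":0,"dz":-1.4,"gripper":0.3},{"rx":0,"ry":0,"rz":0,"dx":-11,"dy":0,"dz":-1.9,"gripper":0.3},{"rx":0,"ry":0,"rz":0,"dx":-11,"dy":0,"dz":-1.9,"gripper":0.3},{"rx":0,"ry":0,"rz":0,"dx":0,"dy":0,"dz":-15,"gripper":0.3},{"rx":0,"ry":0,"rz":0,"dx":0,"dy":0,"dz":-23,"gripper":0.3},{"rx":0,"ry":0,"rz":0,"dx":0,"dy":0,"dz":-23,"gripper":0.3},{"rx":0,"ry":0,"rz":0,"dx":0,"dy":0,"dz":-23,"gripper":0.3},{"rx":0,"ry":0,"rz":0,"dx":0,"dy":0,"dz":-23,"gripper":0.3},{"rx":0,"ry":0,"rz":0,"dx":0,"dy":0,"dz":0,"gripper":0.3},{"rx":0,"ry":0,"rz":0,"dx":0,"dy":0,"dz":0,"gripper":0.3}])

```text
clock: 27.4
tcp_pos: [0.4584, -0.0234, 0.2506]
orientation: [-3.092, -0.338, -0.27]
contact_force: [-0.8, -1.1, 0.2]
grip_width: 0.0557
gripper_force: 0.0
```

Run:
```python
from h import *
o,M=st(); ptr(); b=ptr("top"); a=r.grab_frame("side")
for n,im in(("side",a),("top",b)):
    m=cv2.inRange(cv2.cvtColor(im,cv2.COLOR_BGR2HSV),(105,120,60),(125,255,255)); m[:,:262]=0; m[:,310:]=0
    k,l,s,ce=cv2.connectedComponentsWithStats(m)
    for i in range(1,k):
        if s[i,4]>10: print(n,s[i],ce[i].round(1))
c=np.hstack([cv2.resize(a[170:240,260:330],(400,400),interpolation=cv2.INTER_CUBIC),cv2.resize(b[165:235,260:330],(400,400),interpolation=cv2.INTER_CUBIC)])
cv2.imwrite("pics/m1.png",c)
G0=H+.1245*FY
for z in(.13,.135,.14,.145,.15):
    e=G0-.043*FX; e[2]=z; t=H+.099*FY; t[2]=z; print(z,"tongue end side",proj("side",e).round(1),"top",proj("top",e).round(1),"bladetip side",proj("side",t).round(1))
e=H+.098*FY; 
for z in(.23,.235,.24): e[2]=z; print("ptr",z,proj("side",e).round(1),proj("top",e).round(1))
```

```text
t 27.4 j [ 0.44  0.07 -0.52  2.13  0.02  0.78 -1.44] 
tcp [ 0.4584 -0.0234  0.2506] yaw 12.47 pitch -10.0 roll z_y -0.0 F [-0.76 -1.08  0.18] M [-0.069  0.244  0.02 ] w 0.0557 gf 0.0
side ptr left px [[288, 201], [288, 202], [289, 202], [289, 203], [289, 204], [289, 205]]
top ptr left px [[285, 195], [286, 195], [286, 196], [287, 194], [287, 195], [287, 196]]
side [273 209  21  13 123] [283.6 216.7]
top [270 195  13  20  62] [277.3 203. ]
0.13 tongue end side [273.9 219.8] top [279.5 214.5] bladetip side [288.5 221.8]
0.135 tongue end side [273.9 218.8] top [279.5 214.3] bladetip side [288.5 220.8]
0.14 tongue end side [273.9 217.8] top [279.5 214.2] bladetip side [288.5 219.8]
0.145 tongue end side [273.9 216.8] top [279.5 214. ] bladetip side [288.5 218.8]
0.15 tongue end side [273.8 215.7] top [279.6 213.9] bladetip side [288.5 217.8]
ptr 0.23 [288.7 201.1] [285.  196.2]
ptr 0.235 [288.7 200. ] [285.1 195.9]
ptr 0.24 [288.8 198.9] [285.1 195.7]
```

View pics/m1.png

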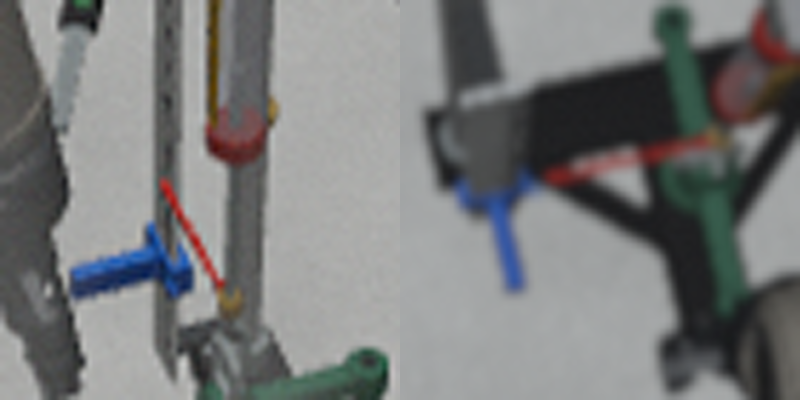

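Side half: pointer tip at (164,183), tongue front face centred near (78,281). The yoke hangs level with the hand clear. From here on I work numerically.

```bash
cat >> h.py <<'E'
def soft(im,col):
    f=im.astype(float); b,g,rr=f[...,0],f[...,1],f[...,2]
    return np.clip((b-np.maximum(g,rr) if col=="blue" else rr-np.maximum(b,g))-25,0,80)
def colcent(w,us,v0,v1):
    v=np.arange(v0,v1); return np.array([(w[v0:v1,u]@v)/max(w[v0:v1,u].sum(),1e-6) for u in us])
def axis_v(p0,p1,us):
    P=np.array([proj("side",p0+s*(p1-p0)) for s in np.linspace(0,1,50)]); i=np.argsort(P[:,0]); return np.interp(us,P[i,0],P[i,1])
def tip(w):  # row where the red pointer begins (top end), subpixel by half-max of row sums
    s=w[170:230,284:297].sum(1); c=np.cumsum(s); return 170+np.interp(60,c,np.arange(60)),
def zmarker(w,ends=(.043,.012)):
    us=np.arange(276,281); m=colcent(w,us,150,235); zs=np.linspace(.12,.3,181); a,b=H-.043*FX+.1245*FY,H-.0*FX+.1245*FY
    e=[]
    for z in zs: a[2]=b[2]=z; e.append((axis_v(a,b,us)-m).mean())
    return np.interp(0,-np.array(e)[::1],zs) if e[0]<0 else np.interp(0,-np.array(e),zs),m.round(2)
E
python3 - <<'E'
from h import *
i0=cv2.imread("pics/side0.png").astype(float); 
i1=np.mean([r.grab_frame("side").astype(float) for _ in range(5)],0)
for n,i in(("0",i0),("1",i1)):
    w=soft(i,"red"); s=w[170:230,284:297].sum(1)
    print(n,"tip",tip(w),"cols",colcent(w,range(288,294),170,230).round(2))
    print("  marker z",zmarker(soft(i,"blue")))
p=H+.098*FY
for z in(.327,.238,.234,.230): p[2]=z; print(z,proj("side",p).round(2),axis_v(p.copy(),p-.06*FY,np.arange(289,294)).round(2))
st()
E
```

```text
0 tip (np.float64(180.075),) cols [180.79 181.76 183.71 185.37 187.19 188.86]Traceback (most recent call last):
  File "<stdin>", line 7, in <module>
  File "h.py", line 46, in zmarker
    for z in zs: a[2]=b[2]=z; e.append((axis_v(a,b,us)-m).mean())
                                        ~~~~~~^^^^^^^^
  File "h.py", line 40, in axis_v
    P=np.array([proj("side",p0+s*(p1-p0)) for s in np.linspace(0,1,50)]); i=np.argsort(P[:,0]); return np.interp(us,P[i,0],P[i,1])
                ~~~~^^^^^^^^^^^^^^^^^^^^^
  File "h.py", line 14, in proj
    K,R,t=cam(n); q=K@(R@np.asarray(p,float)+t); return q[:2]/q[2]
          ~~~^^^
  File "h.py", line 4, in cam
    c=r.camera_info(n); K=np.array(c["mtx"],float); R=cv2.Rodrigues(np.array(c["rvec"],float))[0]; t=np.array(c["tvec"],float).ravel(); return K,R,t
ValueError: time passes only in moves, steps and waits
```

```bash
sed -i 's/^def cam(n):/import functools\n@functools.lru_cache(None)\ndef cam(n):/' h.py
cat > meas.py <<'E'
from h import *
def run():
    i1=np.mean([r.grab_frame("side").astype(float) for _ in range(4)],0)
    for n,i in(("0",cv2.imread("pics/side0.png").astype(float)),("1",i1)):
        w=soft(i,"red"); print(n,"tip",tip(w),"cols",colcent(w,range(288,294),170,230).round(2)," marker z",zmarker(soft(i,"blue")))
run()
p=H+.098*FY
for z in(.327,.238,.234,.230): p[2]=z; print(z,proj("side",p).round(2),axis_v(p.copy(),p-.06*FY,np.arange(288,294)).round(2))
st()
E
python3 meas.py
```

```text
0 tip (np.float64(180.075),) cols [180.79 181.76 183.71 185.37 187.19 188.86]  marker z (np.float64(0.13985880161955902), array([217.19, 216.85, 216.88, 216.42, 216.25]))
1 tip (np.float64(192.39370078740157),) cols [201.91 203.05 204.91 206.82 208.76 210.69]  marker z (np.float64(0.1394302910608143), array([217.28, 216.99, 216.97, 216.42, 216.36]))
0.327 [288.92 178.98] [178.98 179.13 180.97 182.8  184.64 186.47]
0.238 [288.75 199.35] [199.35 199.82 201.73 203.65 205.56 207.47]
0.234 [288.75 200.23] [200.23 200.71 202.63 204.55 206.46 208.38]
0.23 [288.74 201.1 ] [201.1  201.6  203.52 205.44 207.36 209.28]
t 28.0 j [ 0.44  0.07 -0.52  2.13  0.02  0.78 -1.44] 
tcp [ 0.4585 -0.0233  0.2504] yaw 12.47 pitch -9.98 roll z_y -0.001 F [-1.05 -0.57  0.13] M [-0.053  0.177 -0.048] w 0.0555 gf 0.0
```

Request:
step_arm(moves=[{"rx":0,"ry":0,"rz":0,"dx":0,"dy":-31.2,"dz":0,"gripper":0.3},{"rx":0,"ry":0,"rz":0,"dx":0,"dy":-31.2,"dz":0,"gripper":0.3},{"rx":0,"ry":0,"rz":0,"dx":0,"dy":-31.2,"dz":0,"gripper":0.3},{"rx":0,"ry":0,"rz":0,"dx":0,"dy":-31.2,"dz":0,"gripper":0.3},{"rx":0,"ry":0,"rz":0,"dx":23.8,"dy":0,"dz":4.2,"gripper":0.3},{"rx":0,"ry":0,"rz":0,"dx":23.8,"dy":0,"dz":4.2,"gripper":0.3},{"rx":0,"ry":0,"rz":0,"dx":23.8,"dy":0,"dz":4.2,"gripper":0.3},{"rx":0,"ry":0,"rz":0,"dx":-4.55,"dy":0,"dz":25.85,"gripper":0.3},{"rx":0,"ry":0,"rz":0,"dx":0,"dy":0,"dz":0,"gripper":0.3},{"rx":0,"ry":0,"rz":0,"dx":0,"dy":0,"dz":0,"gripper":0.3}])

```text
clock: 29.25
tcp_pos: [0.5024, 0.1143, 0.2248]
orientation: [-3.092, -0.338, -0.27]
contact_force: [-0.6, 0.0, 0.1]
grip_width: 0.0552
gripper_force: 0.0
```

```bash
python3 -c "
from h import *
o,M=st(); d=o['tcp_pos']-H; print(d@FX,d@FY)"
```

```text
t 29.25 j [ 0.2   0.22 -0.63  2.05  0.24  0.75 -1.92] 
tcp [0.5024 0.1143 0.2248] yaw 12.48 pitch -10.0 roll z_y -0.0 F [-0.58  0.01  0.14] M [-0.015  0.166 -0.014] w 0.0552 gf 0.0
-0.03597588105859611 0.1242859633722268
```

Request:
step_arm(moves=[{"rx":0,"ry":0,"rz":0,"dx":-4.6,"dy":0,"dz":26.2,"gripper":0.3},{"rx":0,"ry":0,"rz":0,"dx":-4.6,"dy":0,"dz":26.2,"gripper":0.3},{"rx":0,"ry":0,"rz":0,"dx":-4.6,"dy":0,"dz":26.2,"gripper":0.3},{"rx":0,"ry":0,"rz":0,"dx":0,"dy":0,"dz":0,"gripper":0.3},{"rx":0,"ry":0,"rz":0,"dx":0,"dy":0,"dz":0,"gripper":-1},{"rx":0,"ry":0,"rz":0,"dx":0,"dy":0,"dz":0,"gripper":-1},{"rx":0,"ry":0,"rz":0,"dx":0,"dy":0,"dz":0,"gripper":-1},{"rx":0,"ry":0,"rz":0,"dx":0,"dy":0,"dz":0,"gripper":-1},{"rx":0,"ry":0,"rz":0,"dx":0,"dy":0,"dz":0,"gripper":-1},{"rx":0,"ry":0,"rz":0,"dx":0,"dy":0,"dz":0,"gripper":-1}], grip_force=30)

```text
clock: 30.5
tcp_pos: [0.5034, 0.1128, 0.1453]
orientation: [-3.094, -0.336, -0.273]
contact_force: [2.2, -5.4, 2.1]
grip_width: 0.0113
gripper_force: 34.8
```

```bash
python3 meas.py
```

```text
0 tip (np.float64(180.075),) cols [180.79 181.76 183.71 185.37 187.19 188.86]  marker z (np.float64(0.13985880161955902), array([217.19, 216.85, 216.88, 216.42, 216.25]))
1 tip (np.float64(192.2015503875969),) cols [201.81 202.99 204.74 206.81 208.57 210.22]  marker z (np.float64(0.3), array([0., 0., 0., 0., 0.]))
0.327 [288.92 178.98] [178.98 179.13 180.97 182.8  184.64 186.47]
0.238 [288.75 199.35] [199.35 199.82 201.73 203.65 205.56 207.47]
0.234 [288.75 200.23] [200.23 200.71 202.63 204.55 206.46 208.38]
0.23 [288.74 201.1 ] [201.1  201.6  203.52 205.44 207.36 209.28]
t 30.7 j [ 0.13  0.34 -0.56  2.12  0.39  0.59 -2.06] 
tcp [0.5034 0.1128 0.1453] yaw 12.41 pitch -10.08 roll z_y 0.001 F [ 2.07 -5.65  1.99] M [-0.952 -0.235  0.05 ] w 0.0115 gf 34.8
```

Request:
step_arm(moves=[{"rx":0,"ry":0,"rz":0,"dx":0.5,"dy":2,"dz":0,"gripper":-1},{"rx":0,"ry":0,"rz":0,"dx":1.6,"dy":0,"dz":-8.9,"gripper":-1},{"rx":0,"ry":0,"rz":0,"dx":3.1,"dy":0,"dz":-17.7,"gripper":-1},{"rx":0,"ry":0,"rz":0,"dx":3.1,"dy":0,"dz":-17.7,"gripper":-1},{"rx":0,"ry":0,"rz":0,"dx":3.1,"dy":0,"dz":-17.7,"gripper":-1},{"rx":0,"ry":0,"rz":0,"dx":3.1,"dy":0,"dz":-17.7,"gripper":-1},{"rx":0,"ry":0,"rz":0,"dx":3.1,"dy":0,"dz":-17.7,"gripper":-1},{"rx":0,"ry":0,"rz":0,"dx":1.6,"dy":0,"dz":-8.9,"gripper":-1},{"rx":0,"ry":0,"rz":0,"dx":0,"dy":0,"dz":0,"gripper":-1}])

```text
clock: 31.82
tcp_pos: [0.5035, 0.1126, 0.2536]
orientation: [-3.092, -0.338, -0.273]
contact_force: [0.9, 0.2, 2.3]
grip_width: 0.0114
gripper_force: 34.9
```

```bash
python3 meas.py | grep -v '^0'
```

```text
1 tip (np.float64(192.4126984126984),) cols [201.85 202.97 204.73 206.81 208.41 210.16]  marker z (np.float64(0.3), array([0., 0., 0., 0., 0.]))
t 32.02 j [ 0.23  0.19 -0.65  2.01  0.2   0.81 -1.88] 
tcp [0.5035 0.1126 0.2525] yaw 12.48 pitch -10.02 roll z_y -0.001 F [2.65 0.75 3.04] M [ 0.137 -0.292  0.359] w 0.0112 gf 34.8
```

Request:
step_arm(moves=[{"rx":0,"ry":0,"rz":0,"dx":0,"dy":0,"dz":0,"gripper":0.1},{"rx":0,"ry":0,"rz":0,"dx":0,"dy":0,"dz":0,"gripper":0.1},{"rx":0,"ry":0,"rz":0,"dx":0,"dy":0,"dz":0,"gripper":0.1},{"rx":0,"ry":0,"rz":0,"dx":0,"dy":0,"dz":-15,"gripper":0.1},{"rx":0,"ry":0,"rz":0,"dx":0,"dy":0,"dz":-25,"gripper":0.1},{"rx":0,"ry":0,"rz":0,"dx":0,"dy":0,"dz":-10,"gripper":0.1},{"rx":0,"ry":-9.98,"rz":0,"dx":0,"dy":0,"dz":0,"gripper":-1},{"rx":0,"ry":0,"rz":0,"dx":0,"dy":0,"dz":0,"gripper":-1},{"rx":0,"ry":0,"rz":0,"dx":0,"dy":0,"dz":0,"gripper":-1},{"rx":0,"ry":0,"rz":0,"dx":0,"dy":0,"dz":0,"gripper":-1},{"rx":0,"ry":0,"rz":0,"dx":0,"dy":0,"dz":0,"gripper":-1}])

```text
clock: 33.4
tcp_pos: [0.4943, 0.1103, 0.3018]
orientation: [3.123, 0.341, 0.002]
contact_force: [0.0, 0.1, 0.9]
grip_width: -0.0
gripper_force: 0.0
```

Run:
```python
from h import *
o,M=st(); d=o['tcp_pos']-H; print(d@FX,d@FY,r.tcp_to_tips)
i=np.mean([r.grab_frame("side").astype(float) for _ in range(3)],0); w=soft(i,"blue"); ys,xs=np.nonzero(w[:,262:310]>10); print("blue box",xs.min()+262,xs.max()+262,ys.min(),ys.max(),colcent(w,range(270,296),150,235).round(1))
w=soft(i,"red");print(colcent(w,range(288,294),170,230).round(2))
w=soft(cv2.imread("pics/side0.png"),"blue");ys,xs=np.nonzero(w[:,262:310]>10); print("blue0",xs.min()+262,xs.max()+262,ys.min(),ys.max(),colcent(w,range(270,296),150,235).round(1))
for z in (.14,.145,.245,.25,.255):
    p=H-.043*FX+.1225*FY; p[2]=z; print(z,proj("side",p).round(2))
favg(8)
```

```text
t 33.4 j [ 0.23  0.21 -0.66  1.86  0.14  1.12 -1.83] 
tcp [0.4943 0.1103 0.3018] yaw 12.48 pitch -0.05 roll z_y 0.0 F [0.01 0.15 0.9 ] M [ 0.045  0.012 -0.024] w -0.0 gf 0.0
-0.044698078505064784 0.12208406145510296 0.022
blue box 272 293 186 198 [  0.    0.  195.  195.3 195.  194.9 194.6 194.6 194.  194.  193.9 193.4
 193.2 193.1 192.9 192.2 190.3 190.9 191.8 194.  195.6 195.2 193.7 194.2
   0.    0. ]
[202.07 202.76 204.72 206.82 208.38 210.11]
blue0 272 293 209 221 [  0.    0.  217.  218.  217.7 217.2 217.2 216.8 216.9 216.4 216.2 216.1
 215.8 215.5 215.3 215.  212.6 213.3 214.6 217.2 218.5 216.1 216.3 217.2
   0.    0. ]
0.14 [274.08 218.19]
0.145 [274.06 217.17]
0.245 [273.59 195.99]
0.25 [273.56 194.88]
0.255 [273.54 193.77]
Favg [-0.055  0.047 -0.029  0.004  0.012 -0.006] sd [0.43  0.68  0.464 0.028 0.016 0.027]
```

Request:
step_arm(moves=[{"rx":0,"ry":0,"rz":0,"dx":3,"dy":0,"dz":8,"gripper":-1},{"rx":0,"ry":0,"rz":0,"dx":0,"dy":0,"dz":8,"gripper":-1},{"rx":0,"ry":0,"rz":0,"dx":0,"dy":0,"dz":4,"gripper":-1},{"rx":0,"ry":0,"rz":0,"dx":0,"dy":0,"dz":3,"gripper":-1},{"rx":0,"ry":0,"rz":0,"dx":0,"dy":0,"dz":2,"gripper":-1},{"rx":0,"ry":0,"rz":0,"dx":0,"dy":0,"dz":2,"gripper":-1},{"rx":0,"ry":0,"rz":0,"dx":0,"dy":0,"dz":2,"gripper":-1},{"rx":0,"ry":0,"rz":0,"dx":0,"dy":0,"dz":0,"gripper":-1}])

```text
clock: 34.95
tcp_pos: [0.4979, 0.1111, 0.2726]
orientation: [-3.122, -0.341, -0.001]
contact_force: [-1.1, 0.0, 0.2]
grip_width: -0.0
gripper_force: 0.0
```

```bash
cat > m2.py <<'E'
from h import *
o,M=st(); d=o['tcp_pos']-H; print((d@FX).round(4),(d@FY).round(4))
i=np.mean([r.grab_frame("side").astype(float) for _ in range(8)],0); w=soft(i,"blue"); print("tongue cols 275-285",colcent(w,range(275,286),150,235).round(1))
w=soft(i,"red");print("ptr",colcent(w,range(288,294),170,230).round(2)); favg(8)
E
python3 m2.py
```

```text
t 34.95 j [ 0.22  0.25 -0.65  1.89  0.17  1.06 -1.85] 
tcp [0.4979 0.1111 0.2726] yaw 12.47 pitch -0.02 roll z_y -0.001 F [-1.1   0.03  0.15] M [ 0.037 -0.025 -0.015] w -0.0 gf 0.0
-0.0411 0.1222
tongue cols 275-285 [198.7 198.1 197.9 196.1 195.7 195.2 195.1 195.  194.5 194.2 194.1]
ptr [201.84 202.94 204.72 206.8  208.37 210.13]
Favg [ 0.163  0.007 -0.279  0.016 -0.002  0.003] sd [0.512 0.428 0.476 0.029 0.024 0.033]
```

Request:
step_arm(moves=[{"rx":0,"ry":0,"rz":0,"dx":0,"dy":0,"dz":1.6,"gripper":-1},{"rx":0,"ry":0,"rz":0,"dx":0,"dy":0,"dz":1.6,"gripper":-1},{"rx":0,"ry":0,"rz":0,"dx":0,"dy":0,"dz":1.6,"gripper":-1}])

```text
clock: 36.12
tcp_pos: [0.4978, 0.1111, 0.2679]
orientation: [-3.123, -0.341, -0.0]
contact_force: [-1.0, -0.8, 2.3]
grip_width: 0.0002
gripper_force: 1.1
```

```bash
python3 m2.py
```

```text
t 36.12 j [ 0.22  0.25 -0.65  1.89  0.17  1.05 -1.86] 
tcp [0.4978 0.1111 0.2679] yaw 12.47 pitch -0.01 roll z_y -0.0 F [-0.96 -0.77  2.32] M [-0.027  0.169 -0.018] w 0.0002 gf 1.1
-0.0411 0.1221
tongue cols 275-285 [199.7 199.3 199.  197.1 196.7 196.4 196.1 196.  195.7 195.3 195. ]
ptr [201.85 203.06 204.72 206.81 208.39 210.1 ]
Favg [-0.162  0.096  0.035  0.008  0.004 -0.011] sd [0.418 0.591 0.346 0.025 0.017 0.031]
```

Request:
step_arm(moves=[{"rx":0,"ry":0,"rz":0,"dx":0,"dy":0,"dz":-15,"gripper":-1},{"rx":0,"ry":0,"rz":0,"dx":-20,"dy":0,"dz":-20,"gripper":-1},{"rx":0,"ry":0,"rz":0,"dx":0,"dy":0,"dz":-20,"gripper":-1},{"rx":0,"ry":0,"rz":0,"dx":0,"dy":0,"dz":0,"gripper":-1}])

```text
clock: 37.42
tcp_pos: [0.4792, 0.1072, 0.3252]
orientation: [-3.123, -0.341, -0.007]
contact_force: [0.0, 0.3, 0.6]
grip_width: -0.0001
gripper_force: 0.0
```

```bash
python3 m2.py
python3 - <<'E'
from h import *
# edges of red pointer tip and blue blade, top view & side view neighbours
i=np.mean([r.grab_frame("side").astype(float) for _ in range(6)],0)
np.set_printoptions(linewidth=200)
print("blue\n",soft(i,"blue")[186:208,284:298].astype(int)); print("red\n",soft(i,"red")[198:210,284:298].astype(int))
E
```

```text
t 37.42 j [ 0.25  0.16 -0.66  1.86  0.11  1.16 -1.8 ] 
tcp [0.4792 0.1072 0.3252] yaw 12.46 pitch -0.26 roll z_y 0.0 F [0.04 0.32 0.61] M [ 0.013 -0.043 -0.01 ] w -0.0001 gf 0.0
-0.0601 0.1223
tongue cols 275-285 [197.6 197.2 196.9 196.9 196.6 196.3 196.1 196.  195.7 195.3 195. ]
ptr [201.83 203.05 204.72 206.8  208.36 210.1 ]
Favg [-0.131  0.163 -0.148  0.002  0.014 -0.001] sd [0.439 0.415 0.541 0.021 0.016 0.023]
blue
 [[ 0  0  0  0  0  0  0  0  0  0  0  0  0  0]
 [ 0  0  0  0  0  0  0  0  0  0  0  0  0  0]
 [ 0  0  0  0  0  0  0  0  0  0  0  0  0  0]
 [ 0  0 43  0  0  0  0  0  0  0  0  0  0  0]
 [ 0  0 47  3  0  0  0  0  0  0  0  0  0  0]
 [ 0  0 27 34  0  0  0  0  0  0  0  0  0  0]
 [ 0  0 27 52  2  0  0  0  0  0  0  0  0  0]
 [19 38 50 43 34  0  0  0 28  0  0  0  0  0]
 [56 52 50 37 48 21  0  1 57  0  0  0  0  0]
 [45 43 40 32 20 28  4 31 55 29  0  0  0  0]
 [25 20 21 22  9 42 41 49 51 50  0  0  0  0]
 [19 21 23 21 13 16 38 36 31 24  0  0  0  0]
 [20 21 25 12 15 11 16 19 19 22  0  0  0  0]
 [ 3  0  0  0  0 27 30 19 18 21  0  0  0  0]
 [ 0  0  0  0  0 29 40 25 20 24  0  0  0  0]

[... 161 characters left out ...]
 0  0  0  0  0  0]
 [ 0  0  0  0  0  0  0  0  0  0  0  0  0  0]
 [ 0  0  0  0  0  0  0  0  0  0  0  0  0  0]
 [ 0  0  0  0  0  0  0  0  0  0  0  0  0  0]]
red
 [[ 0  0  0  0  0  0  0  0  0  0  0  0  0  0]
 [ 0  0  0  0  0  0  0  0  0  0  0  0  0  0]
 [ 0  0  0  0  0  0  0  0  0  0  0  0  0  0]
 [ 0  0  0  0 40  0  0  0  0  0  0  0  0  0]
 [ 0  0  0  0 80 80  0  0  0  0  0  0  0  0]
 [ 0  0  0  0 13 80 13  0  0  0  0  0  0  0]
 [ 0  0  0  0  0 54 80  0  0  0  0  0  0  0]
 [ 0  0  0  0  0 19 80  4  0  0  0  0  0  0]
 [ 0  0  0  0  0  0 42 62  0  0  0  0  0  0]
 [ 0  0  0  0  0  0  0 80 44  0  0  0  0  0]
 [ 0  0  0  0  0  0  0 36 61  0  0  0  0  0]
 [ 0  0  0  0  0  0  0  0 80 66  0  0  0  0]]
```

Request:
step_arm(moves=[{"rx":0,"ry":0,"rz":0,"dx":-40.4,"dy":-22,"dz":0,"gripper":-1},{"rx":0,"ry":0,"rz":0,"dx":0,"dy":0,"dz":45,"gripper":-1},{"rx":0,"ry":0,"rz":0,"dx":0,"dy":0,"dz":45,"gripper":-1},{"rx":0,"ry":0,"rz":0,"dx":0,"dy":0,"dz":45,"gripper":-1},{"rx":0,"ry":0,"rz":0,"dx":0,"dy":0,"dz":45,"gripper":-1},{"rx":0,"ry":0,"rz":0,"dx":0,"dy":0,"dz":45,"gripper":-1},{"rx":0,"ry":0,"rz":0,"dx":0,"dy":0,"dz":40,"gripper":-1},{"rx":0,"ry":0,"rz":0,"dx":0,"dy":0,"dz":16,"gripper":-1},{"rx":0,"ry":0,"rz":0,"dx":0,"dy":0,"dz":10,"gripper":-1},{"rx":0,"ry":0,"rz":0,"dx":0,"dy":0,"dz":6,"gripper":-1},{"rx":0,"ry":0,"rz":0,"dx":0,"dy":0,"dz":2,"gripper":-1},{"rx":0,"ry":0,"rz":0,"dx":0,"dy":0,"dz":2,"gripper":-1},{"rx":0,"ry":0,"rz":0,"dx":0,"dy":0,"dz":0,"gripper":-1}])

```text
clock: 40.15
tcp_pos: [0.4342, 0.1196, 0.0222]
orientation: [-3.123, -0.341, -0.001]
contact_force: [0.3, -0.2, -0.4]
grip_width: -0.0002
gripper_force: 0.0
```

Request:
step_arm(moves=[{"rx":0,"ry":0,"rz":0,"dx":0,"dy":0,"dz":2,"gripper":-1},{"rx":0,"ry":0,"rz":0,"dx":0,"dy":0,"dz":2,"gripper":-1},{"rx":0,"ry":0,"rz":0,"dx":0,"dy":0,"dz":0,"gripper":-1},{"rx":0,"ry":0,"rz":0,"dx":0,"dy":0,"dz":0,"gripper":-1}])

```text
clock: 40.65
tcp_pos: [0.4343, 0.1197, 0.0218]
orientation: [3.12, 0.342, 0.004]
contact_force: [-15.9, -6.3, 63.9]
grip_width: 0.0001
gripper_force: 32.4
```

Request:
step_arm(moves=[{"rx":0,"ry":0,"rz":0,"dx":0,"dy":0,"dz":-6,"gripper":-1},{"rx":0,"ry":0,"rz":0,"dx":0,"dy":0,"dz":-20,"gripper":-1},{"rx":0,"ry":0,"rz":0,"dx":0,"dy":0,"dz":-30,"gripper":-1},{"rx":0,"ry":0,"rz":0,"dx":0,"dy":0,"dz":-10,"gripper":-1},{"rx":0,"ry":0,"rz":0,"dx":0,"dy":0,"dz":0,"gripper":-1},{"rx":0,"ry":0,"rz":0,"dx":0,"dy":0,"dz":0,"gripper":-1}])

```text
clock: 41.4
tcp_pos: [0.4335, 0.1193, 0.0832]
orientation: [-3.123, -0.341, 0.002]
contact_force: [-0.6, -0.3, 0.5]
grip_width: 0.0002
gripper_force: 0.0
```

```bash
python3 m2.py; python3 -c "
from bench import r
print(r.hand_in())"
```

```text
t 41.4 j [ 0.09  0.44 -0.58  2.18  0.41  0.63 -2.14] 
tcp [0.4335 0.1193 0.0832] yaw 12.46 pitch 0.06 roll z_y -0.0 F [-0.64 -0.34  0.54] M [ 0.012 -0.012 -0.011] w 0.0002 gf 0.0
-0.1022 0.1438
tongue cols 275-285 [197.7 197.3 197.  196.9 196.7 196.4 196.1 196.  195.8 195.3 195.1]
ptr [201.81 203.08 204.72 206.81 208.37 210.1 ]
Favg [0.103 0.288 0.069 0.006 0.002 0.012] sd [0.394 0.494 0.437 0.026 0.021 0.021]
the job is handed in; nothing more can be done
None
```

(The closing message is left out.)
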